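Put the paint markers away and fix the study

TASK

Clear the marker block: pull out every marker and lay it flat in a tray, green-tagged ones in the green-banded tray and red-tagged ones in the red-banded tray. Then pull the spray wand out of its holder, point it squarely at the yellow spot on the easel's panel with the nozzle about 7 cm from the spot, and hold it steady there for 3 seconds; finally stand the wand back in its holder, nozzle down. Do not touch the panel, and leave the tin, bottle and mug alone.

Things in the scene. Friction and masses are not known exactly. Their poses are not given: they have to be found in the camera images.
- good1: a chunky paint marker, a straight rigid cylinder 150 mm long and 20 mm in diameter, about 60 g: black lower 45 mm, white middle, and a green tag covering the top 43 mm. Origin: centre of its flat black end; z axis runs along it towards the green end. At the start it stands black end down in one of the block's wells (its 100 mm of length above the block), or is absent
- good2: a chunky paint marker, a straight rigid cylinder 150 mm long and 20 mm in diameter, about 60 g: black lower 45 mm, white middle, and a green tag covering the top 43 mm. Origin: centre of its flat black end; z axis runs along it towards the green end. At the start it stands black end down in one of the block's wells (its 100 mm of length above the block), or is absent
- good3: a chunky paint marker, a straight rigid cylinder 150 mm long and 20 mm in diameter, about 60 g: black lower 45 mm, white middle, and a green tag covering the top 43 mm. Origin: centre of its flat black end; z axis runs along it towards the green end. At the start it stands black end down in one of the block's wells (its 100 mm of length above the block), or is absent
- dry1: a chunky paint marker, a straight rigid cylinder 150 mm long and 20 mm in diameter, about 60 g: black lower 45 mm, white middle, and a red tag covering the top 43 mm. Origin: centre of its flat black end; z axis runs along it towards the red end. At the start it stands black end down in one of the block's wells (its 100 mm of length above the block), or is absent
- dry2: a chunky paint marker, a straight rigid cylinder 150 mm long and 20 mm in diameter, about 60 g: black lower 45 mm, white middle, and a red tag covering the top 43 mm. Origin: centre of its flat black end; z axis runs along it towards the red end. At the start it stands black end down in one of the block's wells (its 100 mm of length above the block), or is absent
- dry3: a chunky paint marker, a straight rigid cylinder 150 mm long and 20 mm in diameter, about 60 g: black lower 45 mm, white middle, and a red tag covering the top 43 mm. Origin: centre of its flat black end; z axis runs along it towards the red end. At the start it stands black end down in one of the block's wells (its 100 mm of length above the block), or is absent
- block: fixed wooden marker block, 150 mm (x) by 225 mm (y) by 60 mm high, with six square wells 26 mm wide and 50 mm deep (floor 10 mm above the table) in 2 rows along y of 3, centres at x = -37.5 and +37.5 mm, y = -75, 0 and +75 mm. Origin: centre of its underside, z up. Not all wells are filled
- keep_tray: a grey open tray with green bands round the rim and a green patch on its floor, for markers that still write; loose, about 0.8 kg. Outside 210 mm (x) by 180 mm (y) by 60 mm high, walls and floor 5 mm thick, so the inside is 200 by 170 mm. Origin: centre of its underside, z up. It may stand left or right of the block, turned a little
- reject_tray: a grey open tray with red bands round the rim and a red patch on its floor, for dried-out markers; loose, about 0.8 kg. Outside 210 mm (x) by 180 mm (y) by 60 mm high, walls and floor 5 mm thick, so the inside is 200 by 170 mm. Origin: centre of its underside, z up. It may stand left or right of the block, turned a little
- easel: loose wooden table easel, about 1 kg, base 130 mm (x) by 120 mm (y), highest point about 100 mm above the table; it carries the panel. Origin: centre of its underside, z up, its -x side faces the robot
- panel: the small painted panel fixed on the easel, 130 by 140 mm, white with blue, yellow and black strokes, a 56 mm blue disc with a 24 mm yellow spot at its centre. Origin: centre of the spot on the painted face, 68 mm above the table; z axis is the outward normal of the painted face, leaning 30 degrees from vertical towards the easel's -x side (the robot)
- holder: fixed square aluminium cup for the spray wand on a 110 mm square, 6 mm thick foot plate: outside 52 mm, inside 44 mm wide, 90 mm high, its inner floor 6 mm above the table. Origin: centre of its underside, z up
- wand: the fixative spray wand, a rigid cylinder 190 mm long and 26 mm in diameter, about 120 g: brass nozzle (lower 14 mm), aluminium barrel, blue grip from 120 to 185 mm, white button on top. Origin: centre of the nozzle end; z axis runs from nozzle to top, so it sprays along its -z. At the start it stands nozzle down in the holder with 106 mm above the cup's rim
- wand_top (a point): the middle of the wand's top end, 190 mm along z from the nozzle end
- tin: bystander: closed paint tin, 72 mm in diameter, 90 mm high; origin at centre of its underside, z up
- bottle: bystander: closed bottle, 56 mm in diameter, 140 mm high; origin at centre of its underside, z up
- mug: bystander: white mug, 76 mm in diameter, 85 mm high; origin at centre of its underside, z up

How it is judged:
On the way, in this order (a step that is already met when the one before it is completed fails the run):
1. every marker present lies flat in the tray of its tag's colour (x of good1 in the frame of keep_tray between -0.105 and 0.105 m and y of good1 in the frame of keep_tray between -0.09 and 0.09 m and z of good1 in the frame of keep_tray between 0 and 0.055 m and angle between good1's own z axis and vertical between 1.25 and 1.9 rad and linear speed of each of good1, good2, good3, dry1, dry2, dry3 below 0.05 m/s and x of good2 in the frame of keep_tray between -0.105 and 0.105 m and y of good2 in the frame of keep_tray between -0.09 and 0.09 m and z of good2 in the frame of keep_tray between 0 and 0.055 m and angle between good2's own z axis and vertical between 1.25 and 1.9 rad and x of good3 in the frame of keep_tray between -0.105 and 0.105 m and y of good3 in the frame of keep_tray between -0.09 and 0.09 m and z of good3 in the frame of keep_tray between 0 and 0.055 m and angle between good3's own z axis and vertical between 1.25 and 1.9 rad and x of dry1 in the frame of reject_tray between -0.105 and 0.105 m and y of dry1 in the frame of reject_tray between -0.09 and 0.09 m and z of dry1 in the frame of reject_tray between 0 and 0.055 m and angle between dry1's own z axis and vertical between 1.25 and 1.9 rad and x of dry2 in the frame of reject_tray between -0.105 and 0.105 m and y of dry2 in the frame of reject_tray between -0.09 and 0.09 m and z of dry2 in the frame of reject_tray between 0 and 0.055 m and angle between dry2's own z axis and vertical between 1.25 and 1.9 rad and x of dry3 in the frame of reject_tray between -0.105 and 0.105 m and y of dry3 in the frame of reject_tray between -0.09 and 0.09 m and z of dry3 in the frame of reject_tray between 0 and 0.055 m and angle between dry3's own z axis and vertical between 1.25 and 1.9 rad), for 0.2 s.
2. the wand is held steady for 2 s, pointing squarely at the yellow spot from 40 to 100 mm (x of wand in the frame of panel between -0.02 and 0.02 m and y of wand in the frame of panel between -0.02 and 0.02 m and z of wand in the frame of panel between 0.04 and 0.1 m and z of wand_top in the frame of panel above 0.15 m and angle between the z axis of wand and the z axis of panel, either way round below 0.21 rad and linear speed of wand below 0.04 m/s and angular speed of wand below 0.3 rad/s), for 2 s.
At the end, for the whole second after the job is handed in: Each marker lies in the tray of its colour: black end inside it and under 55 mm above its underside, under 18 degrees from level, at rest. Wand at rest nozzle down in its holder: nozzle within 25 mm of its axis, under 20 mm up, leaning under 0.3 rad. Easel upright (all of step 1 and horizontal distance between wand and holder below 0.025 m and z of wand in the frame of holder below 0.02 m and angle between wand's own z axis and vertical below 0.3 rad and linear speed of wand below 0.03 m/s and angle between easel's own z axis and vertical below 0.2 rad); the robot touches nothing.
It fails at once if the wand or the robot touches the panel (contact force between any of wand, the arm, the fingers and panel above 0.5 N).
It fails at once if the tin, bottle or mug is moved more than 50 mm or tipped over (distance of any of tin, bottle, mug from where it was at the start of the episode above 0.05 m or angle between any of tin, bottle, mug's own z axis and vertical above 0.5 rad).
Of good1, good2, good3, dry1, dry2, dry3 only 3 to 5 are there at a start; the rules pass over those that are not, and their reading is None.
At some moment in a run one of keep_tray, reject_tray, easel may be knocked a few centimetres aside while the robot is not near it.
It also fails if it takes over 210 s, if anything falls off the work surface, if the arm or the gripper's body presses on something with over 40 N, if the wrist force passes 120 N, or if a joint passes its speed limit or range.

ROBOT

A 7-joint arm with a two-finger parallel gripper is mounted at the origin on the work surface. World frame = base frame: x ahead of the robot, y to its left, z up, the work surface at z = 0. Lengths are in m, angles in rad, forces in N, time in s.
With the tool pointing down it reaches from about 0.35 to 0.9 m from the base axis. Payload 7.2 kg.
Tool frame: the origin (TCP) lies at the very end of the fingers, on their centre line; the grasp point (between the pads) lies 19 mm behind it; x points along the fingers, y is the direction in which the jaws open and shut, and the axes are right-handed (so a half turn about x gives the same grasp; the last joint's range is limited). The gripper opens to 88 mm and grips with 3 to 60 N. Pads are 20 mm wide; open, the fingers measure 115 mm over their backs; the gripper's body (75 mm by 178 mm) begins 61 mm behind the grasp point.
Start: joints at [-1.22, 0.411, -0.013, 1.596, 0.006, 1.134, -0.082], TCP at [0.254, 0.571, 0.201] pointing down, gripper open.
Joint ranges: [-2.95, 2.95], [-0.29, 1.99], [-1.47, 1.44], [0.14, 2.54], [-1.03, 4.17], [0.13, 1.85], [-2.86, 2.86]. Speed limits (rad/s): [2.39, 2.39, 3.01, 3.01, 3.14, 3.14, 3.14].

INTERFACE

Orientations are given as a unit quaternion [x, y, z, w].
In Python, from plant import manip, viewer, nets gives the robot as it stands.
- The arm moves only by the tool arm_command, never from a script. Its arguments are lists of equal length, an entry for each row: "slide": the shift along the tool's x, y, z in units of 120 mm (1.0 is 120 mm), a list of three; "angular": the turn, a rotation vector about the tool's x, y, z in units of pi/4 rad (1.0 is pi/4 rad), a list of three. In form: {"slide": [[tx, ty, tz], ...], "angular": [[ax, ay, az], ...]}. A call has 1 to 10 rows; each row shifts and turns the pose as measured when the row begins, along the tool's axes as they then stand; what a row does not reach is not made up. A row lasts 1/8 s, in which the tool goes at most 62.5 mm and 10.7 degrees, less where a joint would pass 70% of its speed; a pose out of reach is approached as far as the arm can. A call with a number of a shift or a turn outside -1 to 1 is refused whole. A call with a gripper value outside its range is refused whole. "fingers" is the opening, from 0 (shut) to 1 (fully open), set as the call begins (left out, the last holds). The fingers move at their own pace and stop on an object; "grip_force" is the grip in N (left out, the last holds). Time passes only in rows, so rows that do not move let the fingers close. It gives the time, the measured TCP pose, the force and the opening at its end, in the units of the state.
- manip.get_state(): the state, without advancing time (a new reading comes with each control period).
- viewer.camera(name): name is "scene" or "top"; returns the picture (384x512x3 uint8, blue, green, red); there is no depth.
- viewer.get_calibration(name): a dict with "camera_matrix" (3x3 intrinsics, pixels), "R" (3x3) and "t" (3): a world point X has camera coordinates R X + t. Camera axes: x right, y down, z forward; pixel columns grow to the right and rows downward; lengths in m; the calibration is good to about 2 mm. A picture is of the moment at which its call begins. get_calibration takes no time and is no camera call.
- manip.finish_job(): hands the job in, once; it reports no verdict.
Trained networks look in the newest picture that a camera, given by its name, has taken for a name from the list of things; names that differ only in an ending like _2 or _b are one class to them, and where a whole thing is asked for, a point or a joint stands for the part that bears it (a point fixed in the world has none). Each returns a list of dicts, best first, with "p" (0 to 1); they miss things now and then, are a little off and sometimes report something else, mostly with a low value. They report only what shows in the picture. A call takes as long as a camera call.
- nets.trace(target, camera): "pixels" (384x512 bool, what is visible of it) and "location" ([column, row] in pixels, amid what is visible of it).
The state is a dict: "time": time; "qpos": joint angles; "qvel": joint speeds; "joint_torque": joint torques, N m; "tcp_pos": TCP position; "eef_rot": TCP orientation; "contact_force": force on the tool from outside, world axes, zero at the start; "wrist_torque": the same for the moment, N m; "grip_width": finger opening in m.
Only numpy, scipy, OpenCV 4.12 (cv2) and the standard library are available. Lean on these libraries where they do the work, as an engineer would, in place of code of your own. Each camera call takes 0.05 s, during which the arm holds its last target.

## Working session

There is one attempt and no reset: what is moved stays moved. The work goes in short steps, Python scripts to look and compute and a tool call to move; the robot and the scene stay as the last step left them, time stands still between calls to the robot, and variables do not carry over. Pictures are saved under pics/ and viewed, and the job is handed in when it is done.

Besides the shell and the picture viewer there is one more tool, called after ">>>" as name(argument=value, ...) on one line, values as JSON. arm_command: Moves the arm, as the interface text tells. Shifts and turns lie within -1 to 1; 1 stands for 120 mm of shift or pi/4 rad of turn. Its arguments: {"type":"object","properties":{"slide":{"type":"array","items":{"type":"array","items":{"type":"number","minimum":-1,"maximum":1}}},"angular":{"type":"array","items":{"type":"array","items":{"type":"number","minimum":-1,"maximum":1}}},"fingers":{"type":"number"},"grip_force":{"type":"number"}},"required":["slide","angular"]}

```bash
ls; mkdir -p pics; python3 - <<'E'
from plant import manip, viewer, nets
import cv2,numpy as np
s=manip.get_state()
for k,v in s.items(): print(k,np.round(v,3))
for c in ("scene","top"):
    im=viewer.camera(c); cv2.imwrite(f"pics/{c}0.png",im)
    k=viewer.get_calibration(c); print(c,np.round(k["camera_matrix"],1).tolist(),np.round(k["R"],3).tolist(),np.round(k["t"],3))
E
```

```text
pics
time 0.0
qpos [-1.22   0.412 -0.013  1.597  0.006  1.134 -0.082]
qvel [-0.001 -0.002  0.    -0.001 -0.001  0.001  0.   ]
joint_torque [-0.0000e+00 -5.8796e+01  6.4200e-01 -2.9108e+01 -5.4000e-02  1.8000e-02
  0.0000e+00]
tcp_pos [0.254 0.57  0.2  ]
eef_rot [ 0.146  0.692 -0.148  0.692]
contact_force [-0.058 -0.704  0.062]
wrist_torque [-0.002 -0.016 -0.022]
grip_width 0.088
scene [[498.1, 0.0, 266.0], [0.0, 498.1, 188.6], [0.0, 0.0, 1.0]] [[0.284, 0.959, 0.002], [0.804, -0.237, -0.546], [-0.523, 0.157, -0.838]] [-0.149 -0.403  2.008]
top [[362.8, 0.0, 256.8], [0.0, 362.8, 193.5], [0.0, 0.0, 1.0]] [[-0.001, -1.0, -0.012], [-0.983, 0.003, -0.181], [0.181, 0.012, -0.983]] [-0.002  0.603  1.346]
```

View pics/scene0.png

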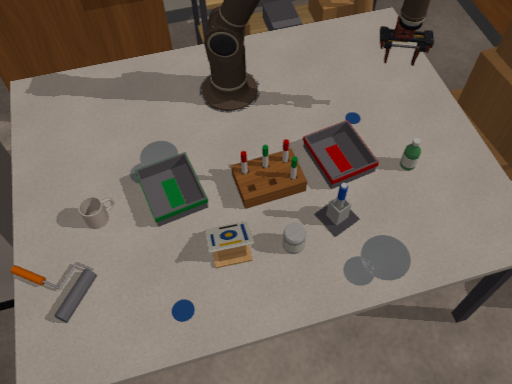

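View pics/top0.png

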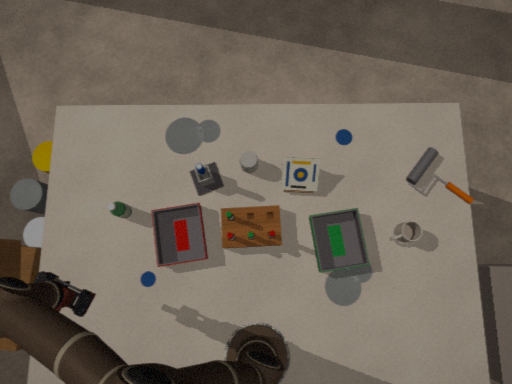

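```bash
cat > h.py <<'E'
from plant import manip, viewer, nets
import cv2,numpy as np
from scipy.optimize import minimize
from scipy.spatial.transform import Rotation as Rn
CAL={c:viewer.get_calibration(c) for c in("scene","top")}
def proj(c,X):
    k=CAL[c];P=(np.array(k["R"])@np.atleast_2d(X).T).T+np.array(k["t"]);p=(np.array(k["camera_matrix"])@P.T).T
    return p[:,:2]/p[:,2:]
def tri(pix): # dict cam->pixel
    A=[];b=[]
    for c,(u,v) in pix.items():
        k=CAL[c];M=np.array(k["camera_matrix"])@np.c_[k["R"],k["t"]]
        for r in (u*M[2]-M[0],v*M[2]-M[1]): A.append(r[:3]);b.append(-r[3])
    return np.linalg.lstsq(np.array(A),np.array(b),rcond=None)[0]
def onplane(c,px,z):
    k=CAL[c];R=np.array(k["R"]);o=-R.T@np.array(k["t"]);d=R.T@np.linalg.inv(k["camera_matrix"])@np.array([*px,1.]);return o+d*(z-o[2])/d[2]
def box(x,y,z0=0,z1=None): return np.array([[sx*x/2,sy*y/2,z] for sx in(-1,1) for sy in(-1,1) for z in(z0,z1)])
def cyl(d,z0,z1):
    t=np.linspace(0,2*np.pi,17)[:-1];return np.array([[d/2*np.cos(a),d/2*np.sin(a),z] for a in t for z in(z0,z1)])
SH=4
def hullmask(p,S=3):
    m=np.zeros((384*S,512*S),np.uint8);h=cv2.convexHull(((p+0.5)*S*16).astype(np.int32).reshape(-1,1,2)) ;cv2.fillConvexPoly(m,h,1,shift=4);return m
def place(pts,x,y,yaw): 
    c,s=np.cos(yaw),np.sin(yaw);return pts@np.array([[c,s,0],[-s,c,0],[0,0,1]])+[x,y,0]
def fit(pts,masks,x0,useyaw=True,S=3):
    T={}
    for c,m in masks.items():
        n,l,st,_=cv2.connectedComponentsWithStats(m.astype(np.uint8));
        k=1+np.argmax(st[1:,4]);ys,xs=np.where(l==k)
        P=np.r_[np.c_[xs-.5,ys-.5],np.c_[xs+.5,ys+.5],np.c_[xs-.5,ys+.5],np.c_[xs+.5,ys-.5]]
        T[c]=hullmask(P,S)
    def cost(q):
        x=q if useyaw else [q[0],q[1],0]
        return sum(np.count_nonzero(hullmask(proj(c,place(pts,*x)),S)!=T[c])/T[c].sum() for c in T)
    n=3 if useyaw else 2
    best=None
    for y0 in ([x0[2]-.2,x0[2],x0[2]+.2] if useyaw else [0]):
        s=np.array([x0[0],x0[1],y0][:n]);sim=np.vstack([s]+[s+np.eye(n)[i]*[.02,.02,.15][i] for i in range(n)])
        r=minimize(cost,s,method="Nelder-Mead",options=dict(initial_simplex=sim,xatol=2e-4,fatol=1e-5))
        if best is None or r.fun<best.fun: best=r
    return np.round(best.x,4),round(best.fun,4)
def show(name,cam,im,pts3=[],crop=None,scale=3):
    im=im.copy()
    x0,y0,x1,y1=crop or(0,0,512,384)
    o=cv2.resize(im[y0:y1,x0:x1],None,fx=scale,fy=scale,interpolation=cv2.INTER_CUBIC)
    for P in pts3:
        for u,v in proj(cam,P): cv2.circle(o,(int((u+.5-x0)*scale),int((v+.5-y0)*scale)),1,(255,0,255),-1)
    cv2.imwrite(name,o)
E
cat > a.py <<'E'
from h import *
ims={c:viewer.camera(c) for c in("scene","top")}
D={}
for t in ["block","keep_tray","reject_tray","easel","panel","holder","wand","tin","bottle","mug","good1","dry1"]:
    for c in("scene","top"):
        r=nets.trace(t,c)
        for i,q in enumerate(r[:6]):
            D[f"{t}|{c}|{i}"]=q["pixels"]
            print(t,c,round(q["p"],2),np.round(q["location"],1),q["pixels"].sum())
np.savez("m0.npz",**D); np.savez("im0.npz",**ims)
E
python3 a.py
```

```text
block scene 0.71 [267.3 178.8] 2680
block top 0.66 [253.2 223.3] 2117
keep_tray scene 0.75 [169.4 192.3] 3436
keep_tray top 0.68 [339.9 240.4] 3019
reject_tray scene 0.92 [339.  153.7] 3048
reject_tray top 0.64 [181.9 236.5] 2810
easel top 0.77 [300.4 174.7] 1242
panel scene 0.81 [229.  237.5] 1061
panel scene 0.69 [170.8 192.7] 3357
panel scene 0.51 [343.8 197.2] 152
panel top 0.78 [296.7 169.8] 1200
panel top 0.52 [248.3 161. ] 363
holder scene 0.78 [336.8 218.4] 904
holder scene 0.58 [229.4 234.1] 1065
holder scene 0.56 [168.7 193.4] 3452
wand scene 0.64 [339.5 195.2] 223
wand scene 0.5 [292.4 167. ] 160
wand top 0.45 [203.  172.2] 106
tin scene 0.59 [298.3 238.6] 635
tin scene 0.25 [ 94.6 211. ] 729
tin top 0.75 [249.3 160.3] 304
bottle scene 0.91 [410.5 156.8] 437
bottle top 0.63 [121.7 208.4] 310
bottle top 0.28 [251.9 224.9] 2291
mug scene 0.6 [ 95.7 209.2] 858
mug top 0.65 [402.5 234.3] 475
good1 scene 0.64 [293.5 165.9] 130
good1 scene 0.6 [265.4 158. ] 132
good1 top 0.6 [230.1 216.1] 40
good1 top 0.54 [250.2 226.4] 2267
dry1 scene 0.65 [288.6 152. ] 139
dry1 top 0.54 [269.6 235.7] 34
dry1 top 0.49 [233.9 233.7] 25
```

```bash
cat > b.py <<'E'
from h import *
M=np.load("m0.npz");I=np.load("im0.npz")
def ms(t): return {c:M[f"{t}|{c}|0"] for c in("scene","top") if f"{t}|{c}|0" in M}
G={"block":box(.15,.225,0,.06),"keep_tray":box(.21,.18,0,.06),"reject_tray":box(.21,.18,0,.06),"tin":cyl(.072,0,.09),"bottle":cyl(.056,0,.14),"mug":cyl(.076,0,.085)}
c,s=np.cos(np.pi/6),np.sin(np.pi/6)
# panel frame in easel-yaw frame: normal tilts to -x
Rp=np.array([[c,0,-s],[0,1,0],[s,0,c]]);
pan=np.array([[sx*.065,sy*.07,0] for sx in(-1,1) for sy in(-1,1)])@Rp.T+[0,0,.068]
G["panel"]=pan
out={}
for t,g in G.items():
    m=ms(t);cc="top";ys,xs=np.where(m[cc]);z=g[:,2].mean()
    p=onplane(cc,(xs.mean(),ys.mean()),z)
    yw=t not in("tin","bottle","mug")
    q,f=fit(g,m,[p[0],p[1],0],yw);out[t]=q;print(t,q,f)
for cam,cr,nm in(("top",(140,140,380,280),"t"),("scene",(120,110,390,280),"s")):
    show(f"pics/fit_{nm}.png",cam,I[cam],[place(np.array(g),*(list(out[t])+[0])[:3]) for t,g in G.items()],cr,3 if nm=="t" else 2.9)
    show(f"pics/raw_{nm}.png",cam,I[cam],[],cr,3 if nm=="t" else 2.9)
E
python3 b.py
```

```text
block [0.4788 0.0215 0.0548] 0.0725
keep_tray [ 0.429  -0.3112  0.1661] 0.175
reject_tray [0.4509 0.2971 0.1552] 0.0828
tin [0.7343 0.031 ] 0.2448
bottle [0.5457 0.5259] 0.6256
mug [ 0.4588 -0.5718] 0.3535
panel [ 0.6778 -0.1685 -0.0633] 0.1876
```

View pics/fit_t.png

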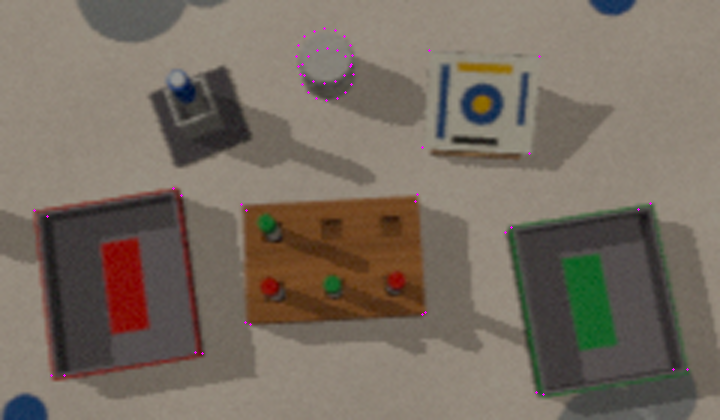

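View pics/fit_s.png

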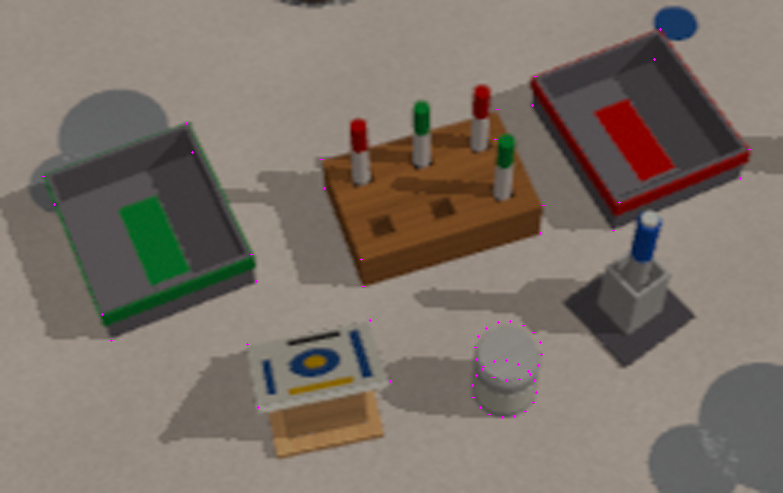

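```bash
cat > c.py <<'E'
from h import *
I=np.load("im0.npz");B=[.4788,.0215,.0548]
def col(cam,kind,im=None):
    im=I[cam] if im is None else im
    h=cv2.cvtColor(im,cv2.COLOR_BGR2HSV).astype(int);H,S,V=h[...,0],h[...,1],h[...,2]
    if kind=="red":return ((H<6)|(H>172))&(S>170)&(V>70)
    if kind=="green":return (H>50)&(H<80)&(S>130)&(V>45)
    if kind=="brown":return (H>6)&(H<20)&(S>110)
    if kind=="blue":return (H>100)&(H<125)&(S>120)&(V>60)
    if kind=="yellow":return (H>15)&(H<32)&(S>150)&(V>110)
def near(m,px,r):
    n,l,st,ce=cv2.connectedComponentsWithStats(m.astype(np.uint8))
    k=[i for i in range(1,n) if np.hypot(*(ce[i]-px))<r]
    return np.isin(l,k) if k else None
if __name__=="__main__":
    for w,k in (((-37.5,75),"red"),((-37.5,0),"green"),((-37.5,-75),"red"),((37.5,75),"green")):
        P=place(np.array([[w[0]/1e3,w[1]/1e3,.1385]]),*B)[0]
        ms={c:near(col(c,k),proj(c,P)[0],7) for c in("scene","top")}
        print(k,w,P[:2],[m.sum() for m in ms.values()],fit(cyl(.02,.117,.16),ms,P[:2],False,6))
    for c in ("scene","top"):
        p=proj(c,[[.678,-.1685,.068]])[0];m=near(col(c,"yellow"),p,6);ys,xs=np.where(m);print("spot",c,p,xs.mean(),ys.mean(),m.sum())
    n={c:near(col(c,"yellow"),proj(c,[[.678,-.1685,.068]])[0],6) for c in("scene","top")}
    print(tri({c:(np.where(m)[1].mean(),np.where(m)[0].mean()) for c,m in n.items()}))
    for c in("scene","top"):
        m=near(col(c,"blue"),(343,192) if c=="scene" else (201,168),12);ys,xs=np.where(m);print("wand",c,xs.mean(),ys.mean(),m.sum())
E
python3 c.py
python3 - <<'E'
from h import *
I=np.load("im0.npz")
show("pics/hold_s.png","scene",I["scene"],[],(310,175,365,240),10)
show("pics/hold_t.png","top",I["top"],[],(185,155,230,200),12)
show("pics/easel_s.png","scene",I["scene"],[],(198,212,258,272),10)
show("pics/easel_t.png","top",I["top"],[],(275,150,330,200),11)
E
```

```text
red (-37.5, 75) [0.43724835 0.09433344] [np.int64(52), np.int64(26)] (array([0.4366, 0.0933]), np.float64(0.4194))
green (-37.5, 0) [0.44135629 0.01944603] [np.int64(52), np.int64(20)] (array([0.4402, 0.0194]), np.float64(0.5908))
red (-37.5, -75) [ 0.44546424 -0.05544139] [np.int64(53), np.int64(26)] (array([ 0.444 , -0.0562]), np.float64(0.3486))
green (37.5, 75) [0.51213576 0.09844139] [np.int64(52), np.int64(23)] (array([0.5125, 0.098 ]), np.float64(0.4812))
spot scene [228.73424822 234.55473749] 228.5 234.125 16
spot top [299.53649993 173.63462595] 300.0 174.17391304347825 23
[ 0.67610408 -0.16931859  0.06786529]
wand scene 341.7816091954023 193.183908045977 87
wand top 199.72727272727272 168.9090909090909 11
```

View pics/hold_s.png

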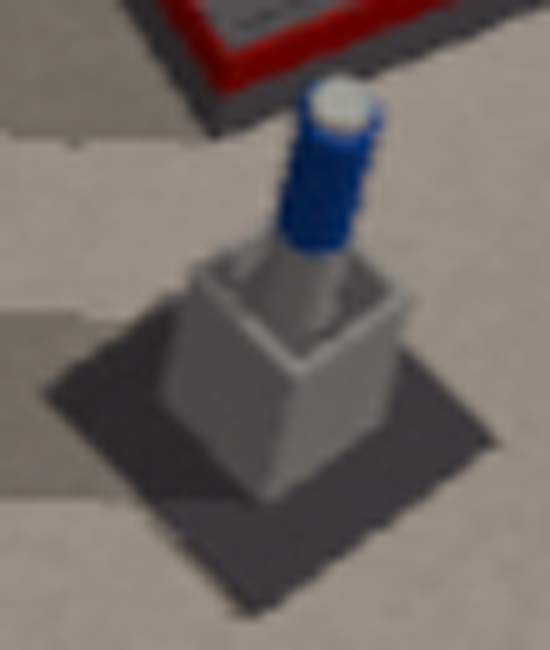

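View pics/hold_t.png

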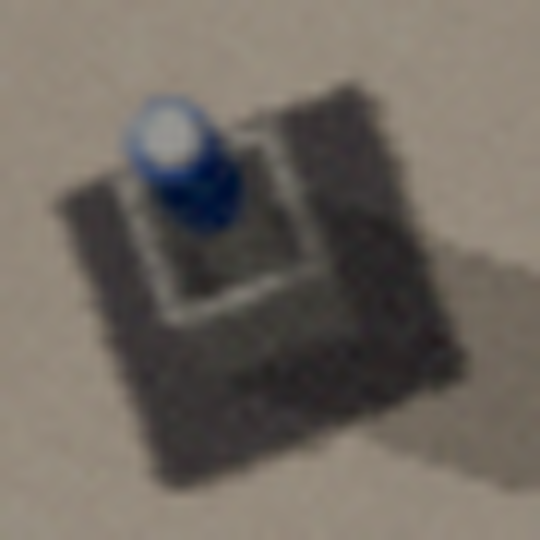

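View pics/easel_s.png

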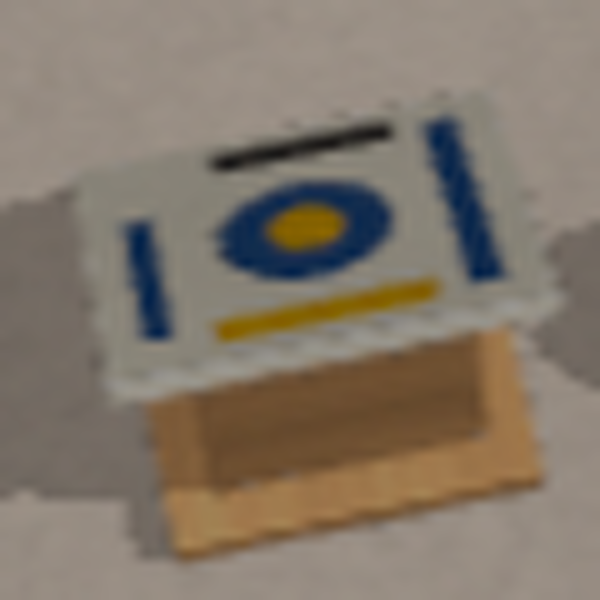

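View pics/easel_t.png

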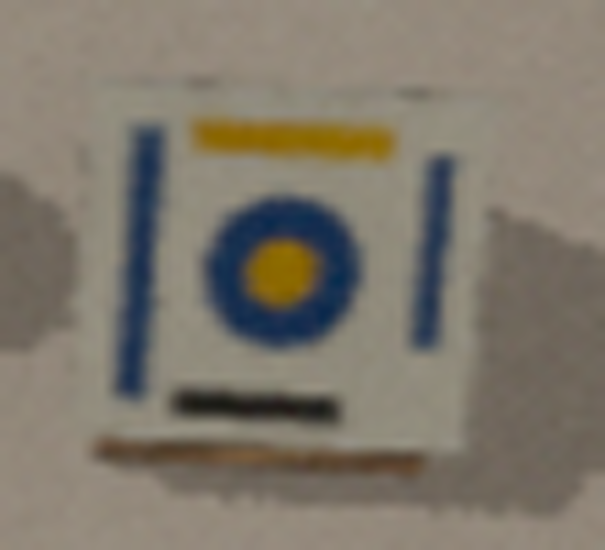

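```bash
cat >> h.py <<'E'
def Rt(tilt,yaw=0,flip=False):
    """tool x = fwd-down tilt (positive: points away from robot), jaws horizontal. yaw about world z"""
    x=np.array([np.sin(tilt),0,-np.cos(tilt)]);y=np.array([0,-1. if flip else 1.,0]);z=np.cross(x,y)
    return Rn.from_euler("z",yaw).as_matrix()@np.c_[x,y,z]
def cmd(pg,R,back=.019):
    """pg: desired grasp point"""
    s=manip.get_state();p=np.array(s["tcp_pos"]);R0=Rn.from_quat(s["eef_rot"]).as_matrix()
    pt=np.array(pg)+R[:,0]*back
    print("t",round(s["time"],2),"tcp",p.round(4),"grasp",(p-.019*R0[:,0]).round(4),"R0x",R0[:,0].round(3),"y",R0[:,1].round(3),"w",round(s["grip_width"],4),"F",np.round(s["contact_force"],1))
    print("q",np.round(s["qpos"],3))
    print(" slide units (tool now):",(R0.T@(pt-p)/.12).round(3)," after turn:",(R.T@(pt-p)/.12).round(3)," turn units:",(Rn.from_matrix(R0.T@R).as_rotvec()/(np.pi/4)).round(3))
E
python3 - <<'E'
from h import *
for f in (0,1): cmd([.5125,.098,.30],Rt(0,0,f),)
E
```

```text
t 1.4 tcp [0.2542 0.571  0.2007] grasp [0.2542 0.571  0.2197] R0x [ 0.  0. -1.] y [0.407 0.914 0.   ] w 0.0878 F [-0.1 -0.1 -1.1]
q [-1.22   0.411 -0.013  1.596  0.006  1.134 -0.082]
 slide units (tool now): [-0.67  -2.726  3.569]  after turn: [-0.67  -3.942  2.153]  turn units: [-0.533  0.    -0.   ]
t 1.4 tcp [0.2542 0.571  0.2007] grasp [0.2542 0.571  0.2197] R0x [ 0.  0. -1.] y [0.407 0.914 0.   ] w 0.0878 F [-0.1 -0.1 -1.1]
q [-1.22   0.411 -0.013  1.596  0.006  1.134 -0.082]
 slide units (tool now): [-0.67  -2.726  3.569]  after turn: [-0.67   3.942 -2.153]  turn units: [ 3.467 -0.    -0.   ]
```

>>> arm_command(slide=[[-0.34, 0, 0], [-0.34, 0, 0], [0, 0, 0], [0, 0, 0], [0, 0, 0]], angular=[[0, 0, 0], [0, 0, 0], [-0.22, 0, 0], [-0.2, 0, 0], [0, 0, 0]], fingers=0.5, grip_force=20)

```text
time: 2.02
tcp_pos: [0.254, 0.5709, 0.2848]
eef_rot: [0.029, 0.707, -0.029, 0.707]
contact_force: [-0.1, -0.2, -0.4]
grip_width: 0.0447
```

```bash
python3 - <<'E'
from h import *
cmd([.5125,.098,.30],Rt(0,0.1))
cmd([.5125,.098,.30],Rt(-.4,0.1))
E
```

```text
t 2.02 tcp [0.254  0.5709 0.2848] grasp [0.254  0.5709 0.3038] R0x [ 0. -0. -1.] y [ 0.081  0.997 -0.   ] w 0.0447 F [-0.1 -0.2 -0.4]
q [-1.181  0.359 -0.068  1.475  0.025  1.309  0.239]
 slide units (tool now): [ 0.033 -3.753  2.466]  after turn: [ 0.032 -4.136  1.75 ]  turn units: [-0.23  0.    0.  ]
t 2.02 tcp [0.254  0.5709 0.2848] grasp [0.254  0.5709 0.3038] R0x [ 0. -0. -1.] y [ 0.081  0.997 -0.   ] w 0.0447 F [-0.1 -0.2 -0.4]
q [-1.181  0.359 -0.068  1.475  0.025  1.309  0.239]
 slide units (tool now): [ 0.021 -3.764  2.405]  after turn: [-0.639 -4.136  1.562]  turn units: [-0.227  0.508 -0.046]
```

>>> arm_command(slide=[[0, 0, 0], [0, -0.46, 0.2], [0, -0.46, 0.2], [0, -0.46, 0.2], [0, -0.46, 0.2], [0, -0.46, 0.19], [0, -0.46, 0.19], [0, -0.46, 0.19], [0, -0.46, 0.19], [0, -0.46, 0.19]], angular=[[-0.23, 0, 0], [0, 0, 0], [0, 0, 0], [0, 0, 0], [0, 0, 0], [0, 0, 0], [0, 0, 0], [0, 0, 0], [0, 0, 0], [0, 0, 0]])

```text
time: 3.28
tcp_pos: [0.5103, 0.0833, 0.2825]
eef_rot: [-0.025, 0.707, 0.026, 0.706]
contact_force: [0.0, 0.9, -0.4]
grip_width: 0.0438
```

```bash
python3 - <<'E'
from h import *
cmd([.5125,.098,.30],Rt(0,0.1))
E
```

```text
t 3.27 tcp [0.5103 0.0833 0.2825] grasp [0.5103 0.0833 0.3015] R0x [-0.001  0.001 -1.   ] y [-0.071  0.997  0.002] w 0.0438 F [ 0.   0.9 -0.4]
q [-0.467  0.159  0.246  1.75  -0.043  1.239  1.432]
 slide units (tool now): [0.013 0.121 0.027]  after turn: [0.013 0.12  0.031]  turn units: [-0.036 -0.002 -0.002]
```

>>> arm_command(slide=[[0, 0.12, 0.03], [0, 0, 0], [0, 0, 0], [0, 0, 0]], angular=[[-0.03, 0.15, 0], [0, 0.15, 0], [0, 0.15, 0], [0, 0, 0]])

```text
time: 3.78
tcp_pos: [0.5145, 0.0919, 0.2827]
eef_rot: [-0.029, 0.823, 0.019, 0.567]
contact_force: [0.0, -0.1, -0.5]
grip_width: 0.044
```

```bash
python3 - <<'E'
from h import *
cmd([.5125,.098,.20],Rt(-.35,0.1))
cmd([.5125,.098,.13],Rt(-.35,0.1))
E
```

```text
t 3.77 tcp [0.5145 0.0919 0.2827] grasp [0.5213 0.0924 0.3004] R0x [-0.354 -0.027 -0.935] y [-0.07   0.998 -0.002] w 0.044 F [ 0.  -0.1 -0.5]
q [-0.41   0.434  0.265  1.447 -0.137  1.639  1.508]
 slide units (tool now): [0.807 0.052 0.234]  after turn: [0.81  0.052 0.225]  turn units: [-0.037 -0.017 -0.011]
t 3.77 tcp [0.5145 0.0919 0.2827] grasp [0.5213 0.0924 0.3004] R0x [-0.354 -0.027 -0.935] y [-0.07   0.998 -0.002] w 0.044 F [ 0.  -0.1 -0.5]
q [-0.41   0.434  0.265  1.447 -0.137  1.639  1.508]
 slide units (tool now): [1.352 0.053 0.442]  after turn: [1.358 0.052 0.425]  turn units: [-0.037 -0.017 -0.011]
```

>>> arm_command(slide=[[0.2, 0.06, 0.1], [0.3, 0, 0.08], [0.3, 0, 0.06], [0, 0, 0]], angular=[[-0.03, 0, 0], [0, 0, 0], [0, 0, 0], [0, 0, 0]])

```text
time: 4.28
tcp_pos: [0.5073, 0.099, 0.1821]
eef_rot: [-0.033, 0.819, 0.025, 0.572]
contact_force: [-0.2, 0.1, 0.4]
grip_width: 0.0437
```

```bash
python3 - <<'E'
from h import *
cmd([.5125,.098,.13],Rt(-.35,0.1))
E
```

```text
t 4.28 tcp [0.5073 0.099  0.1821] grasp [0.5138 0.0995 0.1999] R0x [-0.343 -0.025 -0.939] y [-0.083  0.997  0.004] w 0.0437 F [-0.2  0.1  0.4]
q [-0.414  0.489  0.244  1.599 -0.151  1.421  1.527]
 slide units (tool now): [ 0.551 -0.015  0.19 ]  after turn: [ 0.551 -0.013  0.189]  turn units: [-0.018 -0.002 -0.012]
```

>>> arm_command(slide=[[0.2, -0.01, 0.07], [0.2, 0, 0.07], [0.16, 0, 0.05], [0, 0, 0]], angular=[[0, 0, 0], [0, 0, 0], [0, 0, 0], [0, 0, 0]])

```text
time: 4.78
tcp_pos: [0.5104, 0.099, 0.118]
eef_rot: [-0.031, 0.815, 0.024, 0.579]
contact_force: [-0.6, -0.1, 1.0]
grip_width: 0.0441
```

>>> arm_command(slide=[[0, 0, 0], [0, 0, 0], [0, 0, 0], [0, 0, 0], [0, 0, 0]], angular=[[0, 0, 0], [0, 0, 0], [0, 0, 0], [0, 0, 0], [0, 0, 0]], fingers=0)

```text
time: 5.4
tcp_pos: [0.5129, 0.0994, 0.1226]
eef_rot: [-0.03, 0.812, 0.024, 0.582]
contact_force: [0.1, -1.5, -1.3]
grip_width: 0.019
```

```bash
python3 - <<'E'
from h import *
cmd([.5125,.098,.32],Rt(-.35,0.1))
E
```

```text
t 5.4 tcp [0.5129 0.0994 0.1226] grasp [0.519  0.0998 0.1406] R0x [-0.321 -0.02  -0.947] y [-0.077  0.997  0.005] w 0.019 F [ 0.1 -1.5 -1.3]
q [-0.407  0.541  0.236  1.66  -0.166  1.285  1.539]
 slide units (tool now): [-1.398 -0.005 -0.537]  after turn: [-1.385 -0.011 -0.569]  turn units: [-0.025  0.029 -0.016]
```

>>> arm_command(slide=[[-0.2, 0, -0.07], [-0.34, 0, -0.12], [-0.36, 0, -0.12], [-0.36, 0, -0.12], [-0.2, 0, -0.07]], angular=[[0, 0, 0], [0, 0, 0], [0, 0, 0], [0, 0, 0], [0, 0, 0]])

```text
time: 6.02
tcp_pos: [0.511, 0.0981, 0.3105]
eef_rot: [-0.03, 0.814, 0.024, 0.579]
contact_force: [-0.6, 1.0, -1.1]
grip_width: 0.0186
```

```bash
python3 - <<'E'
from h import *
cmd([.46,-.311,.32],Rt(.0,0.16))
for c in("scene","top"):
    im=viewer.camera(c);show(f"pics/l1{c}.png",c,im,[],(160,60,400,260) if c=="scene" else (140,130,380,330),2.5)
E
```

```text
t 6.03 tcp [0.511  0.0981 0.3105] grasp [0.5173 0.0986 0.3284] R0x [-0.328 -0.022 -0.945] y [-0.077  0.997  0.003] w 0.0186 F [-0.6  1.  -1.1]
q [-0.425  0.393  0.265  1.433 -0.132  1.663  1.496]
 slide units (tool now): [ 0.289 -3.367 -0.625]  after turn: [ 0.079 -3.298 -0.963]  turn units: [-0.104 -0.426 -0.022]
```

View pics/l1scene.png

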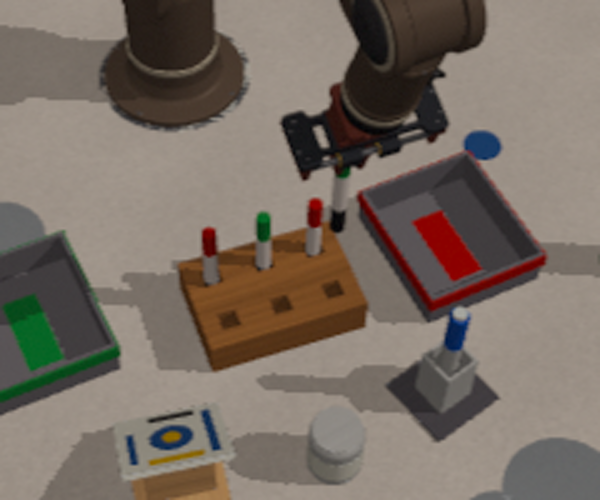

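```bash
cat >> h.py <<'E'
def tr(dest,R=None):
    """translate grasp point to dest with current R; print units"""
    s=manip.get_state();R0=Rn.from_quat(s["eef_rot"]).as_matrix();g=np.array(s["tcp_pos"])-.019*R0[:,0]
    d=R0.T@(np.array(dest)-g)/.12
    print("g",g.round(4),"tilt",round(np.arctan2(np.hypot(*R0[:2,0])*np.sign(R0[0,0]),-R0[2,0]),3),"jaw",R0[:,1].round(3),"w",round(s["grip_width"],4),"F",np.round(s["contact_force"],1),"q",np.round(s["qpos"],2),"t",round(s["time"],2))
    print("   units",d.round(3),"n",np.ceil(np.linalg.norm(d)/.5), "per row",(d/np.ceil(np.linalg.norm(d)/.5)).round(3))
    if R is not None: print("   turn",(Rn.from_matrix(R0.T@R).as_rotvec()/(np.pi/4)).round(3))
E
python3 - <<'E'
from h import *
tr([.40,-.30,.33],Rt(0,.16))
E
```

```text
g [0.5179 0.0986 0.3287] tilt -0.332 jaw [-0.077  0.997  0.004] w 0.0189 F [ 0.8  0.2 -0.8] q [-0.43  0.39  0.27  1.43 -0.13  1.66  1.5 ] t 6.12
   units [ 0.381 -3.237 -1.174] n 7.0 per row [ 0.054 -0.462 -0.168]
   turn [-0.104 -0.423 -0.022]
```

>>> arm_command(slide=[[0.05, -0.4, -0.15], [0.05, -0.44, -0.16], [0.05, -0.46, -0.17], [0.05, -0.46, -0.17], [0.05, -0.46, -0.17], [0.05, -0.46, -0.17], [0.05, -0.46, -0.17]], angular=[[0, 0, 0], [0, 0, 0], [0, 0, 0], [0, 0, 0], [0, 0, 0], [-0.05, 0, 0], [-0.05, 0, 0]])

```text
time: 7.0
tcp_pos: [0.3947, -0.2948, 0.3042]
eef_rot: [-0.057, 0.815, 0.062, 0.573]
contact_force: [0.5, -0.4, -1.5]
grip_width: 0.0187
```

```bash
python3 - <<'E'
from h import *
tr([.40,-.30,.33],Rt(0,.16))
E
```

```text
g [ 0.401  -0.2944  0.3221] tilt -0.343 jaw [-0.165  0.986  0.035] w 0.0187 F [ 0.5 -0.4 -1.5] q [0.08 0.32 0.45 1.58 0.05 1.56 2.27] t 7.0
   units [-0.058 -0.042 -0.038] n 1.0 per row [-0.058 -0.042 -0.038]
   turn [ 0.015 -0.435 -0.043]
```

>>> arm_command(slide=[[0, 0, 0], [0, 0, 0], [0, 0, 0], [0, 0, 0], [0, 0, 0]], angular=[[0, -0.2, -0.02], [0, -0.22, -0.02], [0, -0.22, 0], [0, -0.22, 0], [0, -0.22, 0]])

```text
time: 7.62
tcp_pos: [0.392, -0.2986, 0.2953]
eef_rot: [-0.04, 0.502, 0.071, 0.861]
contact_force: [-0.1, 0.6, -1.3]
grip_width: 0.0185
```

```bash
python3 - <<'E'
from h import *
tr([.38,-.30,.20],Rt(.8,.16))
E
```

```text
g [ 0.3828 -0.3001  0.3118] tilt 0.516 jaw [-0.163  0.987  0.003] w 0.0185 F [-0.1  0.6 -1.3] q [ 0.24 -0.1   0.61  2.08 -0.48  0.92  2.84] t 7.62
   units [ 0.799  0.002 -0.48 ] n 2.0 per row [ 0.4    0.001 -0.24 ]
   turn [ 0.001 -0.361 -0.005]
```

```bash
python3 - <<'E'
from h import *
tr([.38,-.30,.20],Rt(.5,-.15))
tr([.38,-.30,.20],Rt(.8,-.15))
E
```

```text
g [ 0.3828 -0.3001  0.3118] tilt 0.516 jaw [-0.163  0.987  0.003] w 0.0185 F [-0.1  0.6 -1.3] q [ 0.24 -0.1   0.61  2.08 -0.48  0.92  2.84] t 7.62
   units [ 0.799  0.002 -0.48 ] n 2.0 per row [ 0.4    0.001 -0.24 ]
   turn [ 0.347  0.02  -0.197]
g [ 0.3828 -0.3001  0.3118] tilt 0.516 jaw [-0.163  0.987  0.003] w 0.0185 F [-0.1  0.6 -1.3] q [ 0.24 -0.1   0.61  2.08 -0.48  0.92  2.84] t 7.62
   units [ 0.799  0.002 -0.48 ] n 2.0 per row [ 0.4    0.001 -0.24 ]
   turn [ 0.315 -0.359 -0.248]
```

>>> arm_command(slide=[[0.1, 0, -0.06], [0.1, 0, -0.06], [0.2, 0, -0.12]], angular=[[0.18, 0, -0.1], [0.17, 0, -0.1], [0, -0.1, 0]])

```text
time: 8.0
tcp_pos: [0.3868, -0.2994, 0.2355]
eef_rot: [0.043, 0.466, -0.075, 0.881]
contact_force: [1.2, -0.2, -1.0]
grip_width: 0.019
```

```bash
python3 - <<'E'
from h import *
tr([.38,-.30,.15],Rt(.8,-.15))
E
```

```text
g [ 0.3762 -0.2977  0.2513] tilt 0.597 jaw [0.173 0.985 0.006] w 0.019 F [ 1.2 -0.2 -1. ] q [ 0.22 -0.17  0.55  2.32 -0.51  0.52  2.58] t 8.0
   units [ 0.717 -0.018 -0.446] n 2.0 per row [ 0.358 -0.009 -0.223]
   turn [-0.028 -0.258  0.014]
```

```bash
python3 - <<'E'
from h import *
tr([.405,-.335,.12],Rt(.72,-.15))
E
```

```text
g [ 0.3762 -0.2977  0.2513] tilt 0.597 jaw [0.173 0.985 0.006] w 0.019 F [ 1.2 -0.2 -1. ] q [ 0.22 -0.17  0.55  2.32 -0.51  0.52  2.58] t 8.0
   units [ 1.066 -0.271 -0.375] n 3.0 per row [ 0.355 -0.09  -0.125]
   turn [-0.028 -0.156  0.012]
```

>>> arm_command(slide=[[0.355, -0.09, -0.12], [0.355, -0.09, -0.12], [0.35, -0.09, -0.12]], angular=[[0, 0, 0], [0, 0, 0], [0, -0.1, 0]])

```text
time: 8.38
tcp_pos: [0.3969, -0.3159, 0.1895]
eef_rot: [0.036, 0.441, -0.081, 0.893]
contact_force: [0.2, 0.7, 1.0]
grip_width: 0.0186
```

```bash
python3 - <<'E'
from h import *
tr([.405,-.335,.088],Rt(.72,-.15))
for c in("scene","top"):
    im=viewer.camera(c);show(f"pics/p1{c}.png",c,im,[],(100,100,300,260) if c=="scene" else (240,160,440,320),3)
E
```

```text
g [ 0.3855 -0.3138  0.2046] tilt 0.654 jaw [ 0.176  0.984 -0.008] w 0.0186 F [0.2 0.7 1. ] q [-0.41 -0.2   1.22  2.42 -0.66  0.33  2.83] t 8.38
   units [ 0.888 -0.137 -0.44 ] n 3.0 per row [ 0.296 -0.046 -0.147]
   turn [-0.02  -0.084  0.03 ]
```

View pics/p1scene.png

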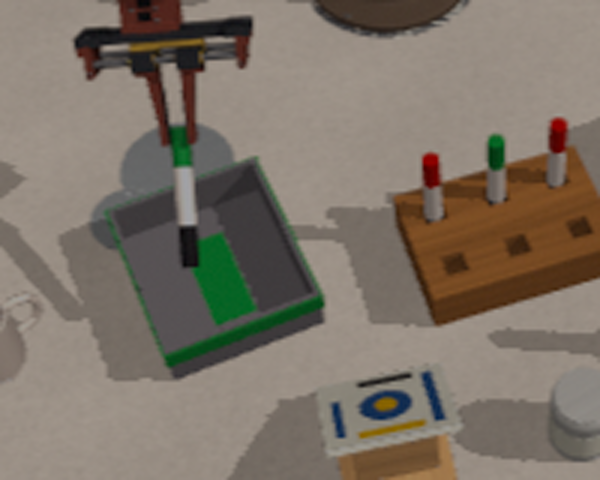

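View pics/p1top.png

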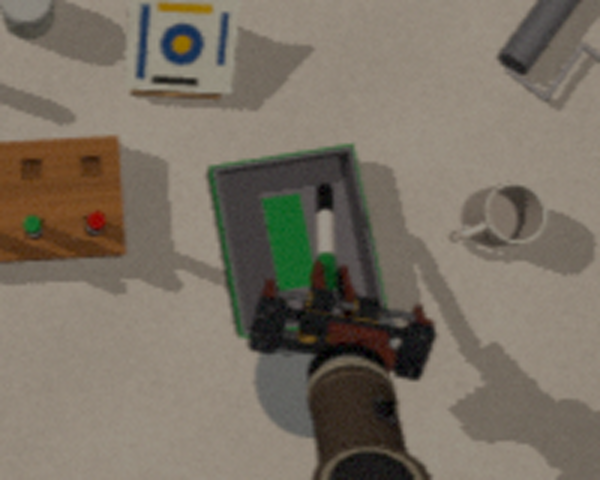

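```bash
python3 - <<'E'
from h import *
tr([.42,-.325,.15],Rt(.42,-.25))
E
```

```text
g [ 0.386  -0.3102  0.204 ] tilt 0.655 jaw [ 0.172  0.985 -0.003] w 0.0188 F [ 0.6  0.2 -1. ] q [-0.42 -0.2   1.22  2.42 -0.66  0.33  2.83] t 8.47
   units [ 0.54  -0.072 -0.036] n 2.0 per row [ 0.27  -0.036 -0.018]
   turn [ 0.087  0.299 -0.048]
```

>>> arm_command(slide=[[0, 0, 0], [0, 0, 0], [0.2, -0.02, 0.1], [0.25, -0.02, 0.1]], angular=[[0.05, 0.2, -0.03], [0.05, 0.1, 0], [0, 0, 0], [0, 0, 0]])

```text
time: 8.98
tcp_pos: [0.4439, -0.3222, 0.1521]
eef_rot: [0.073, 0.524, -0.092, 0.844]
contact_force: [0.5, 0.8, 0.5]
grip_width: 0.0186
```

```bash
python3 - <<'E'
from h import *
tr([.42,-.325,.13],Rt(.42,-.25))
E
```

```text
g [ 0.4357 -0.3208  0.1691] tilt 0.457 jaw [0.232 0.972 0.028] w 0.0186 F [0.5 0.8 0.5] q [-0.15  0.2   0.96  2.24 -0.86  0.55  2.8 ] t 8.97
   units [ 0.239 -0.074 -0.249] n 1.0 per row [ 0.239 -0.074 -0.249]
   turn [ 0.004  0.046 -0.041]
```

```bash
python3 - <<'E'
from h import *
tr([.415,-.325,.115],Rt(.5,-.35))
E
```

```text
g [ 0.4357 -0.3208  0.1691] tilt 0.457 jaw [0.232 0.972 0.028] w 0.0186 F [0.5 0.8 0.5] q [-0.15  0.2   0.96  2.24 -0.86  0.55  2.8 ] t 8.97
   units [ 0.333 -0.087 -0.341] n 1.0 per row [ 0.333 -0.087 -0.341]
   turn [ 0.115 -0.058 -0.099]
```

>>> arm_command(slide=[[0.15, -0.03, -0.13], [0.14, -0.03, -0.13], [0, 0, 0]], angular=[[0.1, 0, 0], [0.05, 0, -0.04], [0, 0, 0]])

```text
time: 9.35
tcp_pos: [0.429, -0.3215, 0.0984]
eef_rot: [0.119, 0.524, -0.134, 0.832]
contact_force: [0.0, -0.9, 0.2]
grip_width: 0.0189
```

```bash
python3 - <<'E'
from h import *
tr([.415,-.325,.115],Rt(.5,-.35))
for c in("scene","top"):
    im=viewer.camera(c);show(f"pics/p2{c}.png",c,im,[],(100,100,300,260) if c=="scene" else (240,160,440,320),3)
E
```

```text
g [ 0.4212 -0.3196  0.1156] tilt 0.439 jaw [0.349 0.935 0.058] w 0.0189 F [ 0.  -0.9  0.2] q [ 0.11  0.25  0.67  2.31 -1.02  0.43  2.84] t 9.35
   units [-0.013 -0.06  -0.03 ] n 1.0 per row [-0.013 -0.06  -0.03 ]
   turn [-0.041 -0.082 -0.062]
```

View pics/p2scene.png

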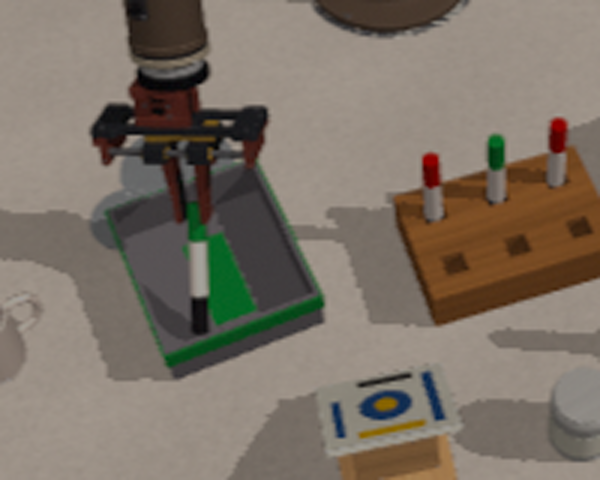

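View pics/p2top.png

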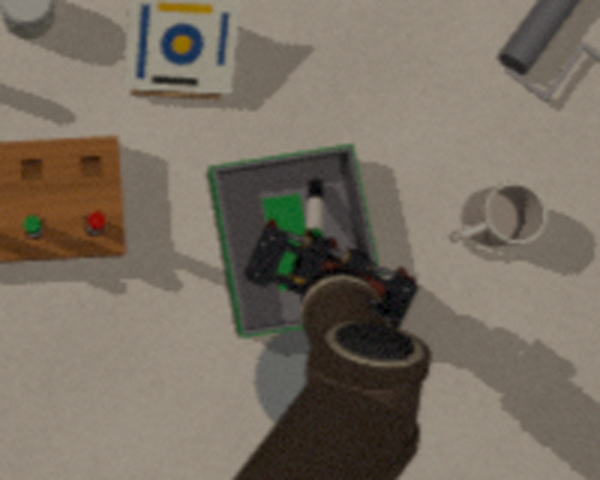

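>>> arm_command(slide=[[0, 0, 0], [0, 0, 0], [-0.1, 0, 0], [-0.3, 0, 0], [-0.4, 0, 0], [-0.4, 0, 0]], angular=[[0, 0, 0], [0, 0, 0], [0, 0, 0], [0, 0, 0], [-0.1, 0, 0], [-0.1, 0, 0]], fingers=0.5)

```text
time: 10.2
tcp_pos: [0.3824, -0.3067, 0.215]
eef_rot: [0.068, 0.53, -0.096, 0.839]
contact_force: [0.9, 0.8, -0.6]
grip_width: 0.0441
```

```bash
python3 - <<'E'
from h import *
tr([.444,-.056,.30],Rt(0,0))
for c in("scene","top"):
    im=viewer.camera(c);show(f"pics/p3{c}.png",c,im,[],(100,100,300,260) if c=="scene" else (240,160,440,320),3)
E
```

```text
g [ 0.3745 -0.305   0.2322] tilt 0.442 jaw [0.233 0.972 0.011] w 0.0441 F [ 0.9  0.8 -0.6] q [-0.17 -0.15  0.86  2.26 -0.16  0.59  2.16] t 10.2
   units [-0.455  2.159  0.303] n 5.0 per row [-0.091  0.432  0.061]
   turn [-0.298  0.562  0.052]
```

View pics/p3scene.png

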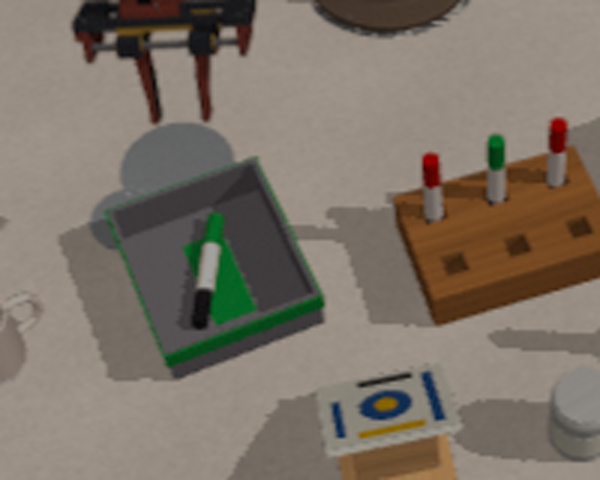

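>>> arm_command(slide=[[-0.3, 0, 0], [-0.3, 0, 0.1], [0, 0.3, 0], [0, 0.3, 0], [0, 0.3, 0], [0, 0, 0]], angular=[[-0.15, 0.2, 0], [-0.15, 0.2, 0], [0, 0.2, 0], [0, 0.2, 0], [0, 0.2, 0], [0, 0, 0]])

```text
time: 11.05
tcp_pos: [0.3738, -0.185, 0.2838]
eef_rot: [-0.005, 0.816, -0.019, 0.578]
contact_force: [0.3, -1.0, -0.6]
grip_width: 0.0439
```

```bash
python3 - <<'E'
from h import *
tr([.444,-.056,.21],Rt(-.35,0.05))
E
```

```text
g [ 0.3802 -0.1844  0.3017] tilt -0.341 jaw [ 0.013  0.999 -0.037] w 0.0439 F [ 0.3 -1.  -0.6] q [-0.26  0.21  0.6   1.77  0.02  1.5   1.9 ] t 11.05
   units [0.511 1.104 0.729] n 3.0 per row [0.17  0.368 0.243]
   turn [-0.092  0.013  0.017]
```

>>> arm_command(slide=[[0.1, 0.37, 0.24], [0.18, 0.37, 0.24], [0.2, 0.35, 0.24], [0, 0, 0]], angular=[[-0.05, 0, 0.02], [-0.05, 0.02, 0], [0, 0, 0], [0, 0, 0]])

```text
time: 11.55
tcp_pos: [0.4362, -0.0488, 0.1945]
eef_rot: [-0.018, 0.819, 0.022, 0.573]
contact_force: [-0.4, -0.4, 0.5]
grip_width: 0.0437
```

```bash
python3 - <<'E'
from h import *
tr([.443,-.056,.13],Rt(-.35,0.05))
E
```

```text
g [ 0.4427 -0.0488  0.2123] tilt -0.351 jaw [-0.054  0.998  0.015] w 0.0437 F [-0.4 -0.4  0.5] q [-0.38  0.37  0.49  1.8  -0.13  1.37  1.79] t 11.55
   units [ 0.643 -0.071  0.234] n 2.0 per row [ 0.322 -0.035  0.117]
   turn [ 0.012 -0.001 -0.016]
```

>>> arm_command(slide=[[0.1, -0.09, 0.04], [0.3, 0, 0.1], [0.24, 0, 0.09], [0.03, 0, 0.01]], angular=[[0, 0, 0], [0, 0, 0], [0, 0, 0], [0, 0, 0]])

```text
time: 12.05
tcp_pos: [0.4366, -0.065, 0.1071]
eef_rot: [-0.015, 0.818, 0.02, 0.575]
contact_force: [-0.3, -0.4, 0.4]
grip_width: 0.0438
```

```bash
python3 - <<'E'
from h import *
tr([.443,-.056,.13],Rt(-.35,0.05))
E
```

```text
g [ 0.4431 -0.065   0.125 ] tilt -0.344 jaw [-0.047  0.999  0.016] w 0.0438 F [-0.3 -0.4  0.4] q [-0.33  0.47  0.47  1.88 -0.18  1.19  1.85] t 12.05
   units [-0.039  0.075 -0.011] n 1.0 per row [-0.039  0.075 -0.011]
   turn [ 0.003  0.008 -0.02 ]
```

>>> arm_command(slide=[[-0.04, 0.06, -0.01], [0, 0, 0]], angular=[[0, 0, 0], [0, 0, 0]])

```text
time: 12.3
tcp_pos: [0.4374, -0.0592, 0.1141]
eef_rot: [-0.013, 0.817, 0.019, 0.576]
contact_force: [0.4, 0.4, -0.5]
grip_width: 0.0439
```

>>> arm_command(slide=[[0, 0, 0], [0, 0, 0], [0, 0, 0], [0, 0, 0]], angular=[[0, 0, 0], [0, 0, 0], [0, 0, 0], [0, 0, 0]], fingers=0)

```text
time: 12.8
tcp_pos: [0.4386, -0.0592, 0.1158]
eef_rot: [-0.013, 0.816, 0.019, 0.578]
contact_force: [-0.6, 0.2, -0.4]
grip_width: 0.0195
```

```bash
python3 - <<'E'
from h import *
tr([.443,-.056,.33],Rt(-.35,0.05))
E
```

```text
g [ 0.4449 -0.0592  0.1337] tilt -0.338 jaw [-0.044  0.999  0.016] w 0.0195 F [-0.6  0.2 -0.4] q [-0.34  0.46  0.47  1.87 -0.17  1.2   1.84] t 12.8
   units [-1.538  0.054 -0.556] n 4.0 per row [-0.384  0.013 -0.139]
   turn [ 0.     0.016 -0.022]
```

>>> arm_command(slide=[[-0.2, 0, -0.07], [-0.38, 0, -0.14], [-0.4, 0, -0.14], [-0.4, 0, -0.14], [-0.25, 0, -0.08]], angular=[[0, 0, 0], [0, 0, 0], [0, 0, 0], [0, 0, 0], [0, 0, 0]])

```text
time: 13.42
tcp_pos: [0.4373, -0.0622, 0.3267]
eef_rot: [-0.014, 0.818, 0.019, 0.575]
contact_force: [-0.3, -0.1, -0.8]
grip_width: 0.0197
```

```bash
python3 - <<'E'
from h import *
tr([.41,.31,.33],Rt(-.35,0.15))
E
```

```text
g [ 0.4437 -0.0622  0.3446] tilt -0.345 jaw [-0.045  0.999  0.016] w 0.0197 F [-0.3 -0.1 -0.8] q [-0.39  0.26  0.53  1.61 -0.08  1.65  1.77] t 13.43
   units [ 0.208  3.109 -0.077] n 7.0 per row [ 0.03   0.444 -0.011]
   turn [-0.12   0.008 -0.064]
```

>>> arm_command(slide=[[0, 0.35, 0], [0.03, 0.44, -0.02], [0.03, 0.44, -0.02], [0.03, 0.44, -0.02], [0.03, 0.44, -0.02], [0.03, 0.44, -0.02], [0.03, 0.4, -0.02], [0, 0, 0]], angular=[[0, 0, 0], [-0.03, 0, 0], [-0.03, 0, -0.02], [-0.03, 0, -0.02], [-0.03, 0, -0.02], [0, 0, 0], [0, 0, 0], [0, -0.15, 0]])

```text
time: 14.42
tcp_pos: [0.3824, 0.2973, 0.3142]
eef_rot: [-0.058, 0.779, 0.045, 0.623]
contact_force: [1.1, -0.5, -0.4]
grip_width: 0.0196
```

```bash
python3 - <<'E'
from h import *
tr([.41,.31,.25],Rt(.45,0.15))
E
```

```text
g [0.3865 0.298  0.3328] tilt -0.221 jaw [-0.147  0.989 -0.002] w 0.0196 F [ 1.1 -0.5 -0.4] q [-0.9   0.22  0.28  1.62 -0.16  1.5   1.12] t 14.43
   units [0.627 0.072 0.354] n 2.0 per row [0.313 0.036 0.177]
   turn [-0.003 -0.855  0.003]
```

>>> arm_command(slide=[[0, 0, 0], [0, 0, 0], [0, 0, 0], [0, 0, 0], [0, 0, 0]], angular=[[0, -0.2, 0], [0, -0.22, 0], [0, -0.22, 0], [0, -0.22, 0], [0, 0, 0]])

```text
time: 15.05
tcp_pos: [0.3804, 0.2987, 0.3135]
eef_rot: [-0.04, 0.519, 0.066, 0.851]
contact_force: [0.8, 0.3, -0.2]
grip_width: 0.0198
```

```bash
python3 - <<'E'
from h import *
tr([.43,.324,.17],Rt(.45,0.15))
tr([.43,.324,.115],Rt(.45,0.15))
E
```

```text
g [0.3718 0.2974 0.3304] tilt 0.475 jaw [-0.154  0.988 -0.   ] w 0.0198 F [ 0.8  0.3 -0.2] q [-1.12 -0.16  0.05  2.09  0.47  0.96  0.44] t 15.05
   units [ 1.423  0.145 -0.156] n 3.0 per row [ 0.474  0.048 -0.052]
   turn [ 0.005  0.032 -0.002]
g [0.3718 0.2974 0.3304] tilt 0.475 jaw [-0.154  0.988 -0.   ] w 0.0198 F [ 0.8  0.3 -0.2] q [-1.12 -0.16  0.05  2.09  0.47  0.96  0.44] t 15.05
   units [ 1.831  0.145 -0.366] n 4.0 per row [ 0.458  0.036 -0.091]
   turn [ 0.005  0.032 -0.002]
```

>>> arm_command(slide=[[0.4, 0.05, -0.04], [0.47, 0.05, -0.05], [0.44, 0.04, -0.05], [0.05, 0, 0]], angular=[[0, 0, 0], [0, 0, 0], [0, 0, 0], [0, 0, 0]])

```text
time: 15.55
tcp_pos: [0.4423, 0.3267, 0.1605]
eef_rot: [-0.038, 0.519, 0.065, 0.851]
contact_force: [0.4, 0.3, -0.7]
grip_width: 0.0196
```

```bash
python3 - <<'E'
from h import *
tr([.43,.324,.115],Rt(.5,0.15))
E
```

```text
g [0.4337 0.3253 0.1774] tilt 0.475 jaw [-0.15   0.989  0.003] w 0.0196 F [ 0.4  0.3 -0.7] q [-1.07  0.13  0.12  2.2   0.64  0.55  0.26] t 15.55
   units [ 0.448 -0.008 -0.267] n 2.0 per row [ 0.224 -0.004 -0.133]
   turn [-0.001 -0.031 -0.004]
```

>>> arm_command(slide=[[0.2, 0, -0.13], [0.22, 0, -0.13], [0.03, 0, -0.01]], angular=[[0, 0, 0], [0, 0, 0], [0, 0, 0]])

```text
time: 15.92
tcp_pos: [0.4434, 0.3278, 0.1018]
eef_rot: [-0.036, 0.517, 0.064, 0.853]
contact_force: [-0.4, -0.9, 1.1]
grip_width: 0.0196
```

```bash
python3 - <<'E'
from h import *
tr([.43,.324,.112],Rt(.5,0.15))
for c in("scene","top"):
    im=viewer.camera(c);show(f"pics/q1{c}.png",c,im,[],(260,70,440,220) if c=="scene" else (120,170,280,300),3.3)
E
```

```text
g [0.4348 0.3264 0.1186] tilt 0.481 jaw [-0.145  0.989  0.005] w 0.0196 F [-0.4 -0.9  1.1] q [-1.11  0.24  0.17  2.26  0.82  0.41  0.04] t 15.93
   units [ 0.029 -0.015 -0.063] n 1.0 per row [ 0.029 -0.015 -0.063]
   turn [-0.008 -0.024 -0.003]
```

View pics/q1scene.png

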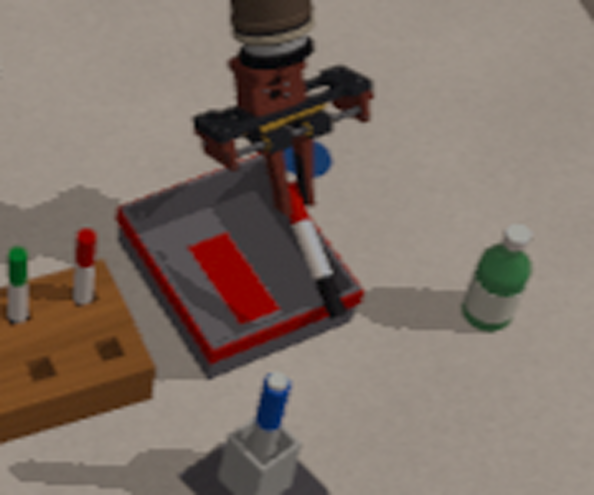

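View pics/q1top.png

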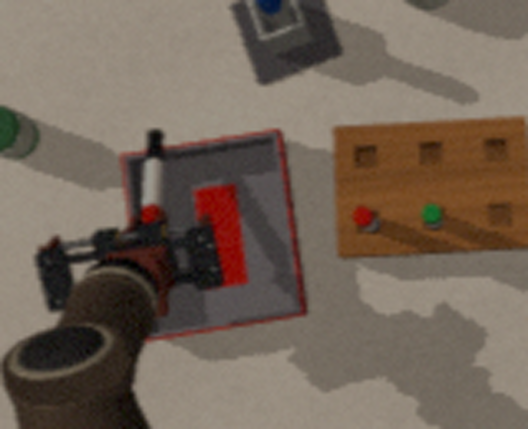

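```bash
python3 - <<'E'
from h import *
print((proj("scene",[[.523,.34,.033],[.523,.34,.06],[.55,.345,.06]])-[260,70])*3.3)
I=np.load("im0.npz")
P=[place(np.array([[a*.105,b*.09,z] for a in(-1,0,1) for b in(-1,0,1) for z in(.06,)]),.4509,.2971,.1552)]
show("pics/tr_s.png","scene",I["scene"],P,(290,110,390,200),6)
show("pics/tr_t.png","top",I["top"],P,(140,195,220,275),7)
E
```

```text
[[324.24291471 315.6508212 ]
 [328.26787497 300.71187807]
 [342.54366503 319.56678445]]
```

View pics/tr_s.png

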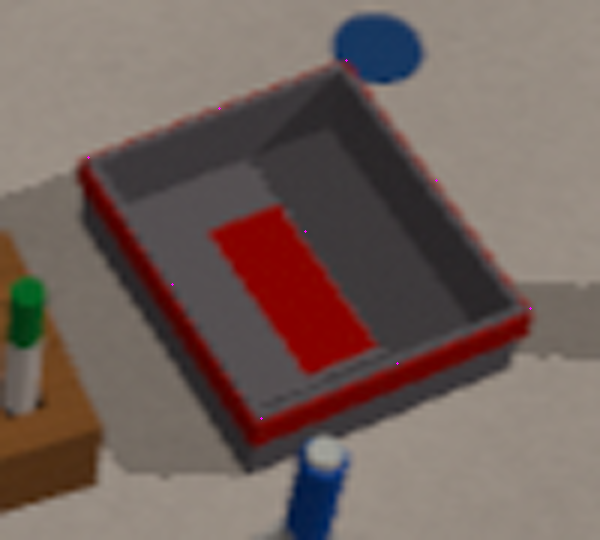

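View pics/tr_t.png

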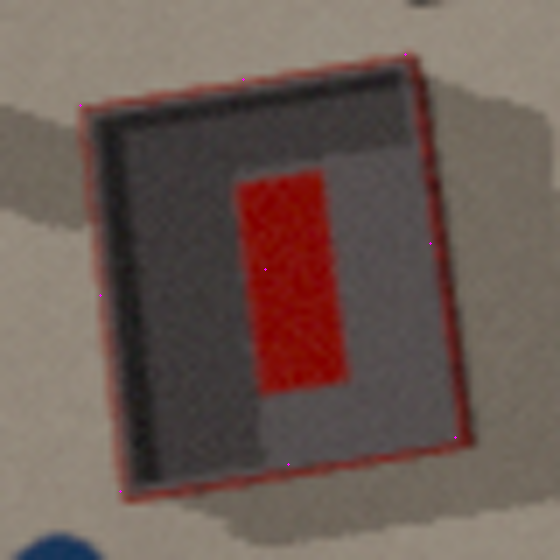

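```bash
python3 - <<'E'
from h import *
print(tri({"scene":(362.4,164.5),"top":(166.7,211.8)}))
print(onplane("top",(166.7,211.8),.06))
print(tri({"scene":(260+288/3.3,70+190/3.3),"top":(120+150/3.3,170+212/3.3)}))
E
```

```text
[0.53371156 0.34649077 0.05107008]
[0.53173914 0.34130139 0.06      ]
[0.43894783 0.31517314 0.15329712]
```

```bash
python3 - <<'E'
from h import *
tr([.408,.320,.118])
tr([.408,.320,.096])
E
```

```text
g [0.4351 0.327  0.1197] tilt 0.482 jaw [-0.145  0.989  0.007] w 0.0194 F [-0.5  0.2 -0.1] q [-1.11  0.24  0.17  2.26  0.82  0.41  0.04] t 16.02
   units [-0.095 -0.025 -0.212] n 1.0 per row [-0.095 -0.025 -0.212]
g [0.4351 0.327  0.1197] tilt 0.482 jaw [-0.145  0.989  0.007] w 0.0194 F [-0.5  0.2 -0.1] q [-1.11  0.24  0.17  2.26  0.82  0.41  0.04] t 16.02
   units [ 0.067 -0.027 -0.297] n 1.0 per row [ 0.067 -0.027 -0.297]
```

>>> arm_command(slide=[[-0.08, -0.02, -0.17], [0, 0, -0.08], [0.1, 0, -0.04], [0, 0, 0]], angular=[[0, 0, 0], [0, 0, 0], [0, 0, 0], [0, 0, 0]])

```text
time: 16.52
tcp_pos: [0.4177, 0.325, 0.0926]
eef_rot: [-0.03, 0.513, 0.065, 0.855]
contact_force: [0.6, 0.7, -1.8]
grip_width: 0.0195
```

```bash
python3 - <<'E'
from h import *
tr([.408,.320,.096])
for c in("scene","top"):
    im=viewer.camera(c);show(f"pics/q2{c}.png",c,im,[],(260,70,440,220) if c=="scene" else (120,170,280,300),3.3)
E
```

```text
g [0.4089 0.3235 0.1094] tilt 0.491 jaw [-0.143  0.99   0.015] w 0.0195 F [ 0.6  0.7 -1.8] q [-1.19  0.23  0.2   2.32  0.92  0.39 -0.12] t 16.52
   units [ 0.092 -0.03  -0.063] n 1.0 per row [ 0.092 -0.03  -0.063]
```

View pics/q2scene.png

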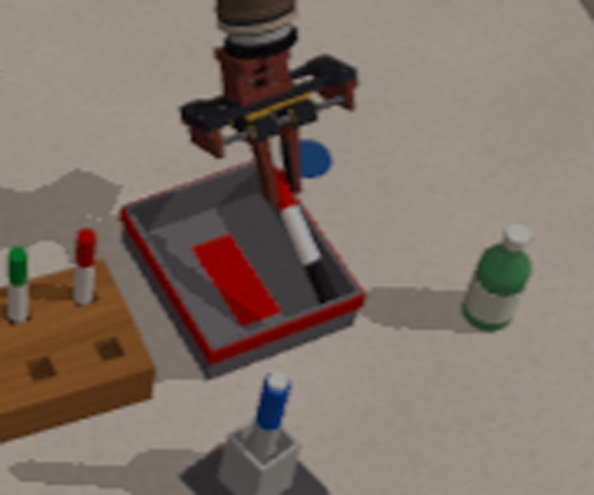

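View pics/q2top.png

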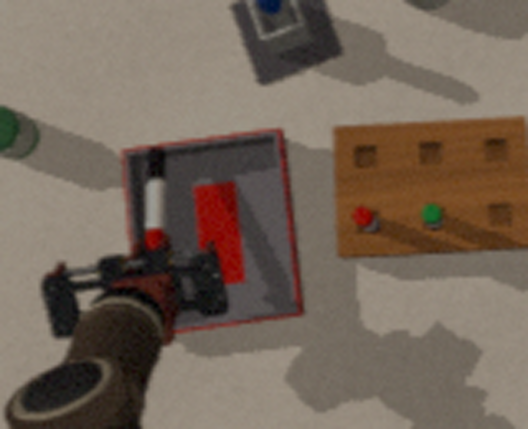

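>>> arm_command(slide=[[0, 0, 0], [0, 0, 0], [0, 0, 0], [-0.15, 0, 0], [-0.35, 0, 0], [-0.4, 0, 0], [-0.4, 0, 0]], angular=[[0, 0, 0], [0, 0, 0], [0, 0, 0], [0, 0, 0], [0, 0, 0], [0, 0.15, 0], [0, 0.2, 0]], fingers=0.5)

```text
time: 17.5
tcp_pos: [0.3574, 0.3104, 0.2187]
eef_rot: [-0.04, 0.608, 0.054, 0.791]
contact_force: [2.4, -0.7, -0.9]
grip_width: 0.044
```

```bash
python3 - <<'E'
from h import *
tr([.4366,.0933,.30],Rt(-.35,.05))
for c in("scene","top"):
    im=viewer.camera(c);show(f"pics/q3{c}.png",c,im,[],(260,70,440,220) if c=="scene" else (120,170,280,300),3.3)
E
```

```text
g [0.3526 0.3097 0.237 ] tilt 0.26 jaw [-0.135  0.991  0.002] w 0.044 F [ 2.4 -0.7 -0.9] q [-1.09 -0.    0.12  2.11  0.25  0.87  0.59] t 17.5
   units [-0.394 -1.88   0.572] n 5.0 per row [-0.079 -0.376  0.114]
   turn [0.11  0.776 0.003]
```

View pics/q3scene.png

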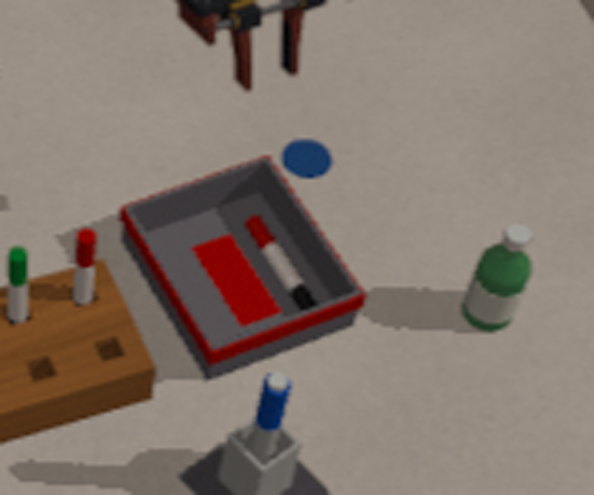

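>>> arm_command(slide=[[-0.25, -0.2, 0], [-0.2, -0.3, 0], [0, -0.35, 0], [0, -0.35, 0], [0, 0, 0]], angular=[[0.05, 0.2, 0], [0.05, 0.2, 0], [0, 0.2, 0], [0, 0.18, 0], [0, 0, 0]])

```text
time: 18.23
tcp_pos: [0.3623, 0.1622, 0.2731]
eef_rot: [-0.017, 0.822, 0.019, 0.568]
contact_force: [0.4, 0.7, -1.4]
grip_width: 0.0439
```

```bash
python3 - <<'E'
from h import *
tr([.4370,.0933,.205],Rt(-.35,.05))
E
```

```text
g [0.369  0.1623 0.2909] tilt -0.361 jaw [-0.05   0.999  0.012] w 0.0439 F [ 0.4  0.7 -1.4] q [-0.76  0.2   0.42  1.8  -0.19  1.51  1.33] t 18.23
   units [ 0.473 -0.611  0.753] n 3.0 per row [ 0.158 -0.204  0.251]
   turn [ 0.006 -0.014 -0.014]
```

>>> arm_command(slide=[[0.12, -0.2, 0.25], [0.16, -0.2, 0.25], [0.17, -0.18, 0.22], [0.02, -0.02, 0.03]], angular=[[0, 0, 0], [0, 0, 0], [0, 0, 0], [0, 0, 0]])

```text
time: 18.73
tcp_pos: [0.4308, 0.0945, 0.183]
eef_rot: [-0.02, 0.821, 0.017, 0.57]
contact_force: [0.4, -0.2, 0.3]
grip_width: 0.0438
```

```bash
python3 - <<'E'
from h import *
tr([.4370,.0933,.13],Rt(-.35,.05))
E
```

```text
g [0.4374 0.0948 0.2008] tilt -0.358 jaw [-0.053  0.999  0.005] w 0.0438 F [ 0.4 -0.2  0.3] q [-0.61  0.38  0.46  1.8  -0.21  1.36  1.56] t 18.73
   units [ 0.554 -0.015  0.203] n 2.0 per row [ 0.277 -0.008  0.101]
   turn [ 0.005 -0.01  -0.005]
```

>>> arm_command(slide=[[0.2, -0.01, 0.07], [0.2, 0, 0.07], [0.14, 0, 0.06], [0, 0, 0]], angular=[[0, 0, 0], [0, 0, 0], [0, 0, 0], [0, 0, 0]])

```text
time: 19.23
tcp_pos: [0.4296, 0.0985, 0.1134]
eef_rot: [-0.022, 0.82, 0.018, 0.571]
contact_force: [0.5, -0.3, 0.2]
grip_width: 0.0442
```

>>> arm_command(slide=[[0, 0, 0], [0, 0, 0], [0, 0, 0], [0, 0, 0]], angular=[[0, 0, 0], [0, 0, 0], [0, 0, 0], [0, 0, 0]], fingers=0, grip_force=25)

```text
time: 19.73
tcp_pos: [0.4308, 0.0989, 0.1156]
eef_rot: [-0.022, 0.819, 0.018, 0.572]
contact_force: [0.2, 0.2, -1.5]
grip_width: 0.0198
```

>>> arm_command(slide=[[-0.2, 0, -0.07], [-0.38, 0, -0.14], [-0.4, 0, -0.14], [-0.4, 0, -0.14], [-0.25, 0, -0.08]], angular=[[0, 0, 0], [0, 0, 0], [0, 0, 0], [0, 0, 0], [0, 0, 0]])

```text
time: 20.35
tcp_pos: [0.4326, 0.0978, 0.3276]
eef_rot: [-0.022, 0.821, 0.017, 0.571]
contact_force: [0.6, -0.0, -1.6]
grip_width: 0.0193
```

```bash
python3 - <<'E'
from h import *
tr([.395,.265,.33],Rt(-.35,.15))
E
```

```text
g [0.4392 0.0981 0.3454] tilt -0.355 jaw [-0.056  0.998  0.004] w 0.0193 F [ 0.6 -0.  -1.6] q [-0.65  0.26  0.49  1.6  -0.16  1.66  1.49] t 20.35
   units [ 0.226  1.409 -0.225] n 3.0 per row [ 0.075  0.47  -0.075]
   turn [-0.111 -0.007 -0.046]
```

>>> arm_command(slide=[[0.03, 0.4, -0.05], [0.05, 0.47, -0.1], [0.05, 0.45, -0.1], [0.05, 0.1, -0.1], [0, 0, 0], [0, 0, 0], [0, 0, 0], [0, 0, 0]], angular=[[-0.05, 0, -0.02], [-0.05, -0.1, -0.02], [0, -0.15, 0], [0, -0.22, 0], [0, -0.22, 0], [0, -0.22, 0], [0, -0.22, 0], [0, 0, 0]])

```text
time: 21.35
tcp_pos: [0.3677, 0.2686, 0.3218]
eef_rot: [-0.032, 0.48, 0.065, 0.874]
contact_force: [0.0, 0.0, -0.4]
grip_width: 0.0193
```

```bash
python3 - <<'E'
from h import *
tr([.42,.265,.17],Rt(.5,.15))
tr([.42,.265,.11],Rt(.5,.15))
E
```

```text
g [0.3576 0.267  0.3379] tilt 0.568 jaw [-0.145  0.989  0.008] w 0.0193 F [ 0.   0.  -0.4] q [-1.1  -0.26 -0.02  2.19  0.57  0.95  0.32] t 21.35
   units [ 1.454 -0.102 -0.32 ] n 3.0 per row [ 0.485 -0.034 -0.107]
   turn [-0.01   0.086 -0.005]
g [0.3576 0.267  0.3379] tilt 0.568 jaw [-0.145  0.989  0.008] w 0.0193 F [ 0.   0.  -0.4] q [-1.1  -0.26 -0.02  2.19  0.57  0.95  0.32] t 21.35
   units [ 1.876 -0.106 -0.589] n 4.0 per row [ 0.469 -0.026 -0.147]
   turn [-0.01   0.086 -0.005]
```

>>> arm_command(slide=[[0.4, -0.02, 0.0], [0.46, -0.03, -0.11], [0.46, -0.03, -0.11], [0.1, 0, -0.05]], angular=[[0, 0.06, 0], [0, 0, 0], [0, 0, 0], [0, 0, 0]])

```text
time: 21.85
tcp_pos: [0.4334, 0.2706, 0.1599]
eef_rot: [-0.029, 0.5, 0.064, 0.863]
contact_force: [0.6, 0.3, 0.1]
grip_width: 0.0196
```

```bash
python3 - <<'E'
from h import *
tr([.42,.265,.105],Rt(.5,.15))
for c in("scene","top"):
    im=viewer.camera(c);show(f"pics/r1{c}.png",c,im,[],(260,70,440,220) if c=="scene" else (120,170,280,300),3.3)
E
```

```text
g [0.4241 0.2691 0.1764] tilt 0.521 jaw [-0.14   0.99   0.015] w 0.0196 F [0.6 0.3 0.1] q [-1.03  0.04  0.12  2.33  0.78  0.49  0.15] t 21.85
   units [ 0.496 -0.038 -0.329] n 2.0 per row [ 0.248 -0.019 -0.165]
   turn [-0.02   0.027 -0.01 ]
```

View pics/r1scene.png

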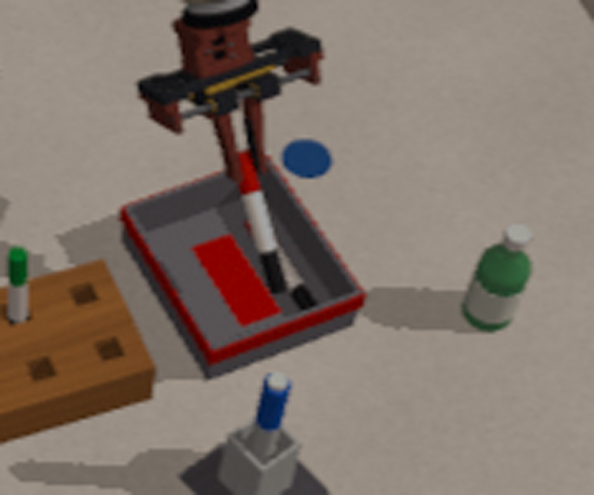

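View pics/r1top.png

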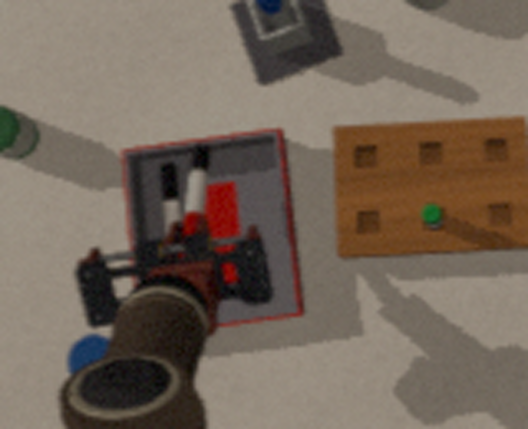

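```bash
python3 - <<'E'
from h import *
tr([.408,.24,.105],Rt(.5,.15))
E
```

```text
g [0.4239 0.2699 0.1777] tilt 0.523 jaw [-0.141  0.99   0.015] w 0.0195 F [-0.  -0.6 -0.6] q [-1.03  0.04  0.12  2.33  0.78  0.49  0.15] t 21.95
   units [ 0.439 -0.237 -0.445] n 2.0 per row [ 0.22  -0.119 -0.222]
   turn [-0.019  0.029 -0.012]
```

>>> arm_command(slide=[[0.05, -0.12, -0.22], [0.18, -0.11, -0.15], [0.18, 0, -0.07], [0.03, 0, 0]], angular=[[0, 0, 0], [0, 0, 0], [0, 0, 0], [0, 0, 0]])

```text
time: 22.45
tcp_pos: [0.424, 0.2444, 0.0933]
eef_rot: [-0.025, 0.496, 0.064, 0.865]
contact_force: [0.3, -0.2, -0.4]
grip_width: 0.0195
```

```bash
python3 - <<'E'
from h import *
tr([.408,.24,.105],Rt(.5,.15))
for c in("scene","top"):
    im=viewer.camera(c);show(f"pics/r2{c}.png",c,im,[],(260,70,440,220) if c=="scene" else (120,170,280,300),3.3)
E
```

```text
g [0.4145 0.2427 0.1097] tilt 0.531 jaw [-0.135  0.991  0.019] w 0.0195 F [ 0.3 -0.2 -0.4] q [-1.04  0.15  0.16  2.46  1.23  0.33 -0.33] t 22.45
   units [ 0.005 -0.016 -0.069] n 1.0 per row [ 0.005 -0.016 -0.069]
   turn [-0.028  0.04  -0.012]
```

View pics/r2scene.png

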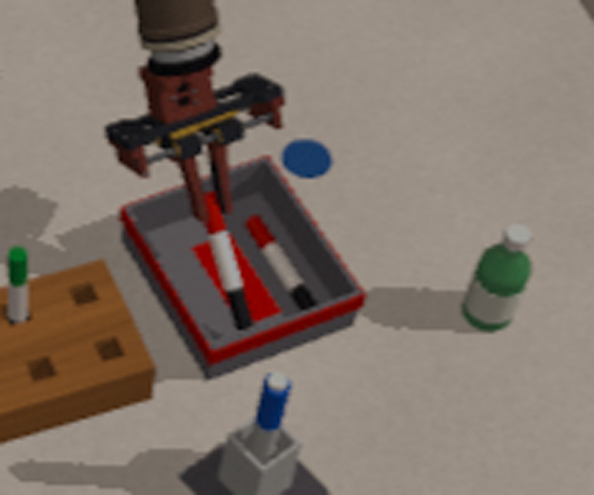

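View pics/r2top.png

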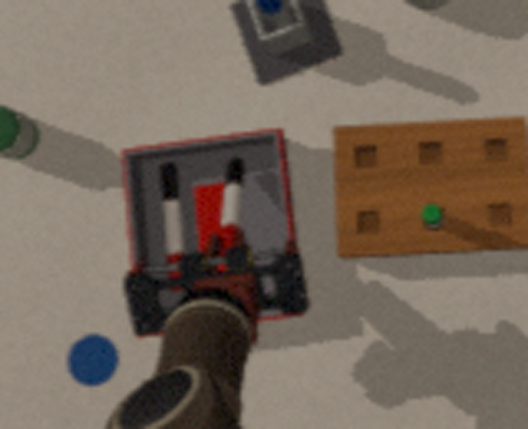

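>>> arm_command(slide=[[0, 0, 0], [0, 0, 0], [0, 0, 0], [-0.15, 0, 0], [-0.35, 0, 0], [-0.4, 0, 0], [-0.4, 0, 0], [-0.3, 0, 0.1], [0, 0, 0.2]], angular=[[0, 0, 0], [0, 0, 0], [0, 0, 0], [0, 0, 0], [0, 0, 0], [0, 0.15, 0], [0, 0.2, 0], [0, 0.2, 0], [0, 0.1, 0]], fingers=0.5)

```text
time: 23.68
tcp_pos: [0.3915, 0.2324, 0.254]
eef_rot: [-0.037, 0.663, 0.048, 0.746]
contact_force: [-0.1, 0.2, -0.6]
grip_width: 0.0442
```

```bash
python3 - <<'E'
from h import *
tr([.4402,.0194,.30],Rt(0,.05,True))
for c in("scene","top"):
    im=viewer.camera(c);show(f"pics/r3{c}.png",c,im,[],(260,70,440,220) if c=="scene" else (120,170,280,300),3.3)
E
```

```text
g [0.3893 0.232  0.2729] tilt 0.119 jaw [-0.121  0.993  0.009] w 0.0442 F [-0.1  0.2 -0.6] q [-0.99 -0.02  0.29  2.01  0.07  1.05  0.97] t 23.68
   units [-0.217 -1.808  0.234] n 4.0 per row [-0.054 -0.452  0.058]
   turn [-3.903  0.026  0.23 ]
```

View pics/r3scene.png

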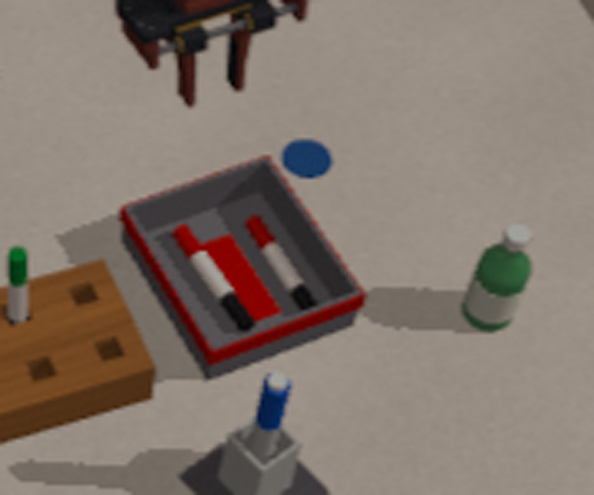

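>>> arm_command(slide=[[-0.2, 0, 0], [0, 0, 0], [0, 0, 0], [0, 0, 0], [0, 0, 0], [0, 0, 0], [0, 0, 0], [0, 0, 0], [0, 0, 0], [0, 0, 0]], angular=[[0, 0.15, 0], [0.22, 0, 0], [0.23, 0, 0], [0.23, 0, 0], [0.23, 0, 0], [0.23, 0, 0], [0.23, 0, 0], [0.23, 0, 0], [0.23, 0, 0], [0.23, 0, 0]])

```text
time: 25.02
tcp_pos: [0.3797, 0.2276, 0.2698]
eef_rot: [0.491, 0.507, -0.498, 0.504]
contact_force: [0.4, 0.0, -0.4]
grip_width: 0.0436
```

>>> arm_command(slide=[[0, 0, 0], [0, 0, 0], [0, 0, 0], [0, 0, 0], [0, 0, 0], [0, 0, 0], [0, 0, 0], [0, 0, 0], [0, 0, 0]], angular=[[0.23, 0, 0], [0.23, 0, 0], [0.23, 0, 0], [0.23, 0, 0], [0.23, 0, 0], [0.23, 0, 0], [0.23, 0, 0], [0.23, 0, 0], [0.1, 0, 0]])

```text
time: 26.15
tcp_pos: [0.369, 0.225, 0.2644]
eef_rot: [-0.702, -0.004, 0.712, -0.011]
contact_force: [-1.2, -0.4, -0.3]
grip_width: 0.0439
```

```bash
python3 - <<'E'
from h import *
tr([.4402,.0194,.28],Rt(-.35,.05,True))
E
```

```text
g [0.3693 0.2252 0.2834] tilt -0.019 jaw [ 0.021 -1.     0.011] w 0.0439 F [-1.2 -0.4 -0.3] q [-1.04  0.02  0.39  1.95 -0.01  1.2  -2.2 ] t 26.15
   units [ 0.039  1.727 -0.555] n 4.0 per row [ 0.01   0.432 -0.139]
   turn [-0.039 -0.426 -0.007]
```

>>> arm_command(slide=[[0, 0.4, -0.13], [0, 0.43, -0.13], [0, 0.43, -0.13], [0.03, 0.38, -0.12], [0, 0, 0]], angular=[[0, 0, 0], [0, -0.1, 0], [0, -0.15, 0], [0, -0.17, 0], [0, 0, 0]])

```text
time: 26.78
tcp_pos: [0.4294, 0.027, 0.2546]
eef_rot: [-0.569, -0.004, 0.822, -0.015]
contact_force: [-0.4, -0.4, 0.1]
grip_width: 0.0441
```

```bash
python3 - <<'E'
from h import *
tr([.4402,.0194,.205],Rt(-.35,.05,True))
E
```

```text
g [0.4361 0.0274 0.2724] tilt -0.36 jaw [ 0.029 -1.     0.011] w 0.0441 F [-0.4 -0.4  0.1] q [-0.67  0.32  0.67  1.74 -0.17  1.51 -1.49] t 26.77
   units [ 0.515  0.061 -0.228] n 2.0 per row [ 0.258  0.031 -0.114]
   turn [-0.03   0.012 -0.004]
```

>>> arm_command(slide=[[0.25, 0.04, -0.11], [0.25, 0.02, -0.1], [0.02, 0, 0], [0, 0, 0]], angular=[[0, 0, 0], [0, 0, 0], [0, 0, 0], [0, 0, 0]])

```text
time: 27.28
tcp_pos: [0.4287, 0.0224, 0.1867]
eef_rot: [-0.57, -0.005, 0.821, -0.015]
contact_force: [0.5, 0.3, 0.5]
grip_width: 0.0442
```

```bash
python3 - <<'E'
from h import *
tr([.4402,.0194,.13],Rt(-.35,.05,True))
E
```

```text
g [0.4353 0.0228 0.2045] tilt -0.358 jaw [ 0.031 -0.999  0.01 ] w 0.0442 F [0.5 0.3 0.5] q [-0.64  0.39  0.65  1.83 -0.21  1.37 -1.44] t 27.27
   units [ 0.568  0.024 -0.255] n 2.0 per row [ 0.284  0.012 -0.127]
   turn [-0.027  0.01  -0.003]
```

>>> arm_command(slide=[[0.15, 0.02, -0.1], [0.22, 0, -0.08], [0.18, 0, -0.07], [0, 0, 0]], angular=[[0, 0, 0], [0, 0, 0], [0, 0, 0], [0, 0, 0]])

```text
time: 27.78
tcp_pos: [0.4367, 0.0233, 0.1188]
eef_rot: [-0.575, -0.008, 0.818, -0.016]
contact_force: [-0.1, 0.5, -0.6]
grip_width: 0.044
```

```bash
python3 - <<'E'
from h import *
tr([.4402,.0194,.13],Rt(-.35,.05,True))
E
```

```text
g [0.4431 0.0236 0.1367] tilt -0.346 jaw [ 0.035 -0.999  0.004] w 0.044 F [-0.1  0.5 -0.6] q [-0.6   0.48  0.62  1.88 -0.27  1.23 -1.39] t 27.77
   units [0.061 0.034 0.005] n 1.0 per row [0.061 0.034 0.005]
   turn [-0.02  -0.005  0.001]
```

>>> arm_command(slide=[[0, 0, 0], [0, 0, 0], [0, 0, 0], [0, 0, 0]], angular=[[0, 0, 0], [0, 0, 0], [0, 0, 0], [0, 0, 0]], fingers=0)

```text
time: 28.28
tcp_pos: [0.4386, 0.0242, 0.1225]
eef_rot: [-0.577, -0.009, 0.817, -0.015]
contact_force: [0.0, -0.3, -1.0]
grip_width: 0.0191
```

>>> arm_command(slide=[[-0.2, 0, 0.07], [-0.38, 0, 0.14], [-0.4, 0, 0.14], [-0.4, 0, 0.14], [-0.25, 0, 0.08]], angular=[[0, 0, 0], [0, 0, 0], [0, 0, 0], [0, 0, 0], [0, 0, 0]])

```text
time: 28.9
tcp_pos: [0.4379, 0.0245, 0.3344]
eef_rot: [-0.575, -0.008, 0.818, -0.016]
contact_force: [0.4, 0.4, -0.7]
grip_width: 0.0191
```

```bash
python3 - <<'E'
from h import *
tr([.39,-.27,.33],Rt(-.35,.15,True))
im=viewer.camera("scene");show("pics/u1.png","scene",im,[],(100,50,400,270),2.6)
E
```

```text
g [0.4443 0.0248 0.3523] tilt -0.346 jaw [ 0.035 -0.999  0.004] w 0.0191 F [ 0.4  0.4 -0.7] q [-0.68  0.27  0.69  1.61 -0.14  1.67 -1.5 ] t 28.9
   units [0.367 2.438 0.44 ] n 6.0 per row [0.061 0.406 0.073]
   turn [-0.14  -0.005  0.045]
```

View pics/u1.png

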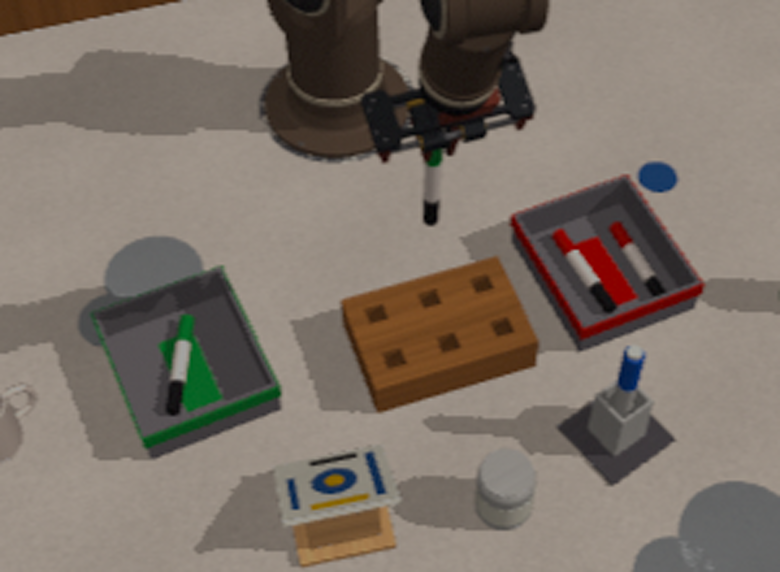

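```bash
python3 - <<'E'
from h import *
P=[onplane("top",(140+a/3-.5,140+b/3-.5),.06)[:2] for a,b in((510,228),(652,205),(688,370),(540,393))]
P=np.array(P);print(P.round(3),P.mean(0),np.arctan2(*(P[0]-P[3])[::-1]),np.arctan2(*(P[1]-P[2])[::-1]))
P=[onplane("scene",(100+a/2.6-.5,50+b/2.6-.5),.06)[:2] for a,b in((93,315),(222,268),(279,390),(146,440))]
P=np.array(P);print(P.round(3),P.mean(0))
E
```

```text
[[ 0.516 -0.204]
 [ 0.545 -0.384]
 [ 0.34  -0.418]
 [ 0.312 -0.235]] [ 0.42833828 -0.31030537] 0.15239791836411712 0.16347707790372226
[[ 0.343 -0.415]
 [ 0.314 -0.236]
 [ 0.526 -0.206]
 [ 0.551 -0.38 ]] [ 0.4336209  -0.30939288]
```

>>> arm_command(slide=[[0.03, 0.35, 0.03], [0.03, 0.4, 0.06], [0.03, 0.4, 0.07], [0.03, 0.4, 0.07], [0.03, 0.4, 0.07], [0.03, 0.4, 0.07], [0, 0.05, 0]], angular=[[0, 0, 0], [-0.03, 0, 0], [-0.05, 0, 0.02], [-0.05, 0, 0.02], [0, 0.1, 0], [0, 0.2, 0], [0, 0.2, 0]])

```text
time: 29.82
tcp_pos: [0.418, -0.2742, 0.3293]
eef_rot: [0.725, 0.054, -0.684, 0.052]
contact_force: [-0.4, 0.1, -0.3]
grip_width: 0.0191
```

```bash
python3 - <<'E'
from h import *
tr([.399,-.275,.25],Rt(.5,.15,True))
E
```

```text
g [ 0.4169 -0.2744  0.3483] tilt 0.058 jaw [ 0.151 -0.989  0.001] w 0.0191 F [-0.4  0.1 -0.3] q [-0.25  0.06  0.82  1.77 -0.09  1.29 -0.83] t 29.82
   units [ 0.809 -0.019  0.196] n 2.0 per row [ 0.405 -0.009  0.098]
   turn [ 0.002  0.562 -0.001]
```

>>> arm_command(slide=[[0.2, 0, 0.05], [0.2, 0, 0], [0.2, 0, -0.05], [0.2, 0, -0.1], [0, 0, 0]], angular=[[0, 0.18, 0], [0, 0.2, 0], [0, 0.18, 0], [0, 0, 0], [0, 0, 0]])

```text
time: 30.45
tcp_pos: [0.4503, -0.2728, 0.2452]
eef_rot: [0.863, 0.06, -0.5, 0.034]
contact_force: [1.0, 0.1, -0.2]
grip_width: 0.0192
```

```bash
python3 - <<'E'
from h import *
tr([.399,-.275,.16],Rt(.5,.15,True))
tr([.399,-.275,.115],Rt(.5,.15,True))
E
```

```text
g [ 0.441  -0.2741  0.2617] tilt 0.52 jaw [ 0.137 -0.991 -0.   ] w 0.0192 F [ 1.   0.1 -0.2] q [-0.31 -0.05  1.04  2.16 -0.54  0.74 -0.34] t 30.45
   units [ 0.563 -0.04   0.723] n 2.0 per row [ 0.281 -0.02   0.362]
   turn [-0.014 -0.026 -0.007]
g [ 0.441  -0.2741  0.2617] tilt 0.52 jaw [ 0.137 -0.991 -0.   ] w 0.0192 F [ 1.   0.1 -0.2] q [-0.31 -0.05  1.04  2.16 -0.54  0.74 -0.34] t 30.45
   units [ 0.888 -0.04   0.909] n 3.0 per row [ 0.296 -0.013  0.303]
   turn [-0.014 -0.026 -0.007]
```

>>> arm_command(slide=[[0.22, -0.02, 0.33], [0.28, -0.02, 0.36], [0.1, 0, 0.05]], angular=[[0, 0, 0], [0, 0, 0], [0, 0, 0]])

```text
time: 30.82
tcp_pos: [0.4132, -0.2717, 0.1493]
eef_rot: [0.863, 0.063, -0.5, 0.034]
contact_force: [0.2, -0.1, -0.1]
grip_width: 0.0193
```

```bash
python3 - <<'E'
from h import *
tr([.399,-.275,.115],Rt(.5,.15,True))
for c in("scene","top"):
    im=viewer.camera(c);show(f"pics/v1{c}.png",c,im,[],(100,100,300,260) if c=="scene" else (240,160,440,320),3)
E
```

```text
g [ 0.4038 -0.2731  0.1658] tilt 0.522 jaw [ 0.143 -0.99  -0.004] w 0.0193 F [ 0.2 -0.1 -0.1] q [-0.14  0.18  1.07  2.32 -1.02  0.73  0.26] t 30.82
   units [0.346 0.012 0.247] n 1.0 per row [0.346 0.012 0.247]
   turn [-0.009 -0.028 -0.   ]
```

View pics/v1scene.png

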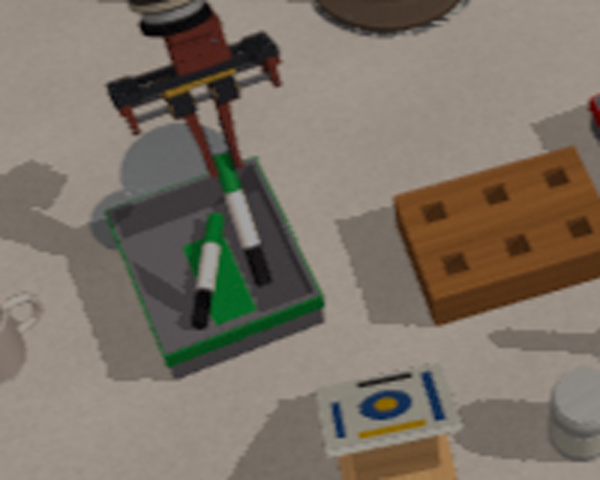

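View pics/v1top.png

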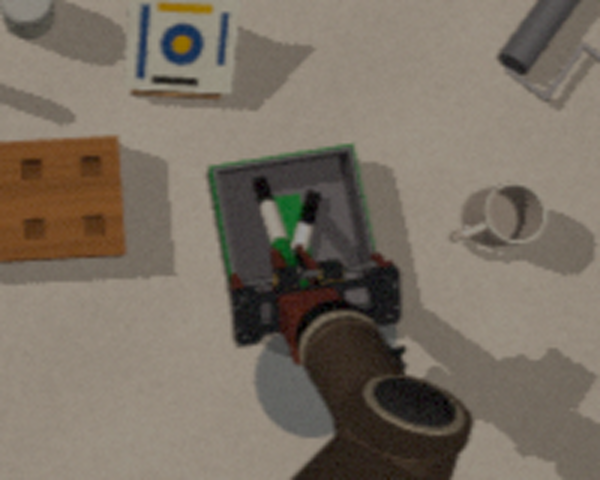

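>>> arm_command(slide=[[0.05, 0, 0.02], [0.15, 0, 0.02], [0.15, 0, 0.05], [0.05, 0, 0.05]], angular=[[0.1, -0.15, 0], [0.1, -0.05, 0.05], [0, 0, 0], [0, 0, 0]])

```text
time: 31.42
tcp_pos: [0.4194, -0.2721, 0.1033]
eef_rot: [0.824, 0.002, -0.567, -0.016]
contact_force: [-0.1, -0.5, -0.9]
grip_width: 0.0193
```

```bash
python3 - <<'E'
from h import *
tr([.399,-.270,.115],Rt(.4,.05,True))
E
```

```text
g [ 0.4126 -0.2725  0.121 ] tilt 0.366 jaw [-0.015 -0.999 -0.028] w 0.0193 F [-0.1 -0.5 -0.9] q [-0.2   0.31  1.03  2.29 -0.97  0.66 -0.03] t 31.43
   units [ 0.007 -0.017  0.124] n 1.0 per row [ 0.007 -0.017  0.124]
   turn [-0.09   0.043  0.003]
```

>>> arm_command(slide=[[0, 0, 0], [0, 0, 0], [0, 0, 0], [-0.15, 0, 0], [-0.35, 0, 0], [-0.4, 0, 0], [-0.4, 0, 0], [-0.3, 0, -0.1]], angular=[[0, 0, 0], [0, 0, 0], [0, 0, 0], [0, 0, 0], [0, 0, 0], [0, -0.15, 0], [0, -0.2, 0], [0, -0.1, 0]], fingers=0.5)

```text
time: 32.42
tcp_pos: [0.3793, -0.2678, 0.2676]
eef_rot: [0.736, 0.02, -0.677, -0.023]
contact_force: [1.0, 0.0, 1.4]
grip_width: 0.0438
```

```bash
python3 - <<'E'
from h import *
tr([.5,0,.30],Rt(0,0.,True))
ims={c:viewer.camera(c) for c in("scene","top")};np.savez("im1.npz",**ims)
cv2.imwrite("pics/w1s.png",cv2.resize(ims["scene"],(768,576)));cv2.imwrite("pics/w1t.png",cv2.resize(ims["top"],(768,576)))
E
```

```text
g [ 0.3778 -0.269   0.2865] tilt 0.103 jaw [-0.002 -0.998 -0.061] w 0.0438 F [1.  0.  1.4] q [-0.71  0.06  1.4   1.95 -0.18  1.16 -0.81] t 32.42
   units [ 0.109 -2.246 -1.008] n 5.0 per row [ 0.022 -0.449 -0.202]
   turn [-0.006 -0.106  0.078]
```

View pics/w1s.png

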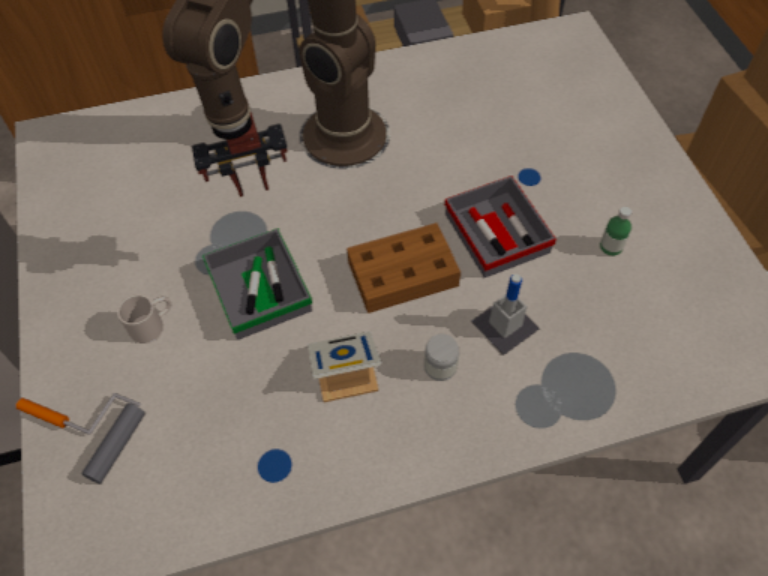

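View pics/w1t.png

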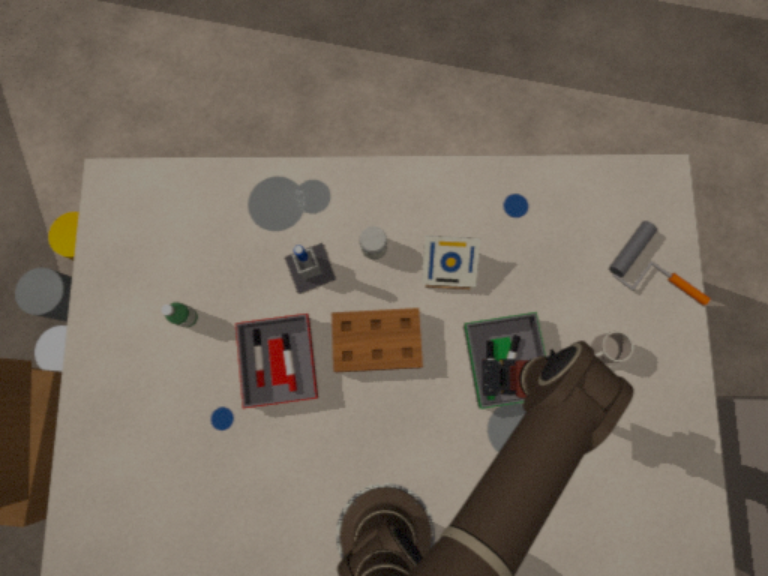

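```bash
cat > wand.py <<'E'
from h import *
from c import col,near
def wandfit(I,guess,z0=.006,pxs=None):
    T={}
    for c in("scene","top"):
        p=proj(c,[guess])[0]
        m=near(col(c,"blue",I[c]),p,12)
        # add white top: fill hull of blue + bright near
        g=cv2.cvtColor(I[c],cv2.COLOR_BGR2HSV);w=(g[...,1]<70)&(g[...,2]>(165 if c=="scene" else 120))
        d=cv2.dilate(m.astype(np.uint8),np.ones((5,5)))>0
        m2=m|(w&d);ys,xs=np.where(m2);print(c,m.sum(),m2.sum())
        T[c]=hullmask(np.r_[np.c_[xs-.5,ys-.5],np.c_[xs+.5,ys+.5],np.c_[xs-.5,ys+.5],np.c_[xs+.5,ys-.5]],5)
    def geo(q):
        ax=np.array([q[2],q[3],1]);ax/=np.linalg.norm(ax);R=Rn.align_vectors([ax],[[0,0,1]])[0].as_matrix()
        return cyl(.026,.12,.19)@R.T+[q[0],q[1],z0],ax
    def cost(q): P=geo(q)[0];return sum(np.count_nonzero(hullmask(proj(c,P),5)!=T[c])/T[c].sum() for c in T)
    b=None
    for lx in(-.1,0,.1):
      for ly in(-.1,0,.1):
        s=np.array([guess[0]-.16*lx,guess[1]-.16*ly,lx,ly]);r=minimize(cost,s,method="Nelder-Mead",options=dict(initial_simplex=np.vstack([s,s+np.diag([.01,.01,.06,.06])])))
        if b is None or r.fun<b.fun:b=r
    return b.x,b.fun,geo(b.x)[1]
if __name__=="__main__":
    I=np.load("im1.npz")
    top=tri({"scene":(343.7,184.8),"top":(198.9,165.9)});print("top",top)
    q,f,ax=wandfit(I,top-[0,0,.03]);print(q.round(4),round(f,3),ax.round(3),"top",(np.array([q[0],q[1],.006])+.19*ax).round(4))
    cor=[(60,205),(360,80),(465,370),(165,490)]
    P=np.array([onplane("top",(185+a/12-.5,155+b/12-.5),.006) for a,b in cor]);print("foot",P[:,:2].round(4).tolist(),P.mean(0))
    cor=[(45,393),(497,440),(245,617)]
    P=np.array([onplane("scene",(310+a/10-.5,175+b/10-.5),.004) for a,b in cor]);print("foot s",P[:,:2].round(4).tolist(),(P[0]+P[1])/2)
    r=np.array([onplane("top",(185+a/12-.5,155+b/12-.5),.09) for a,b in((270,120),(325,265),(180,320),(120,180))]);print("rim",r.mean(0))
    r=np.array([onplane("scene",(310+a/10-.5,175+b/10-.5),.09) for a,b in((195,275),(405,295),(300,368))]);print("rim s",(r[0]+r[1])/2)
E
python3 wand.py
```

```text
top [0.6774627  0.20085804 0.19316861]
scene 86 86
top 15 30
[ 0.7067  0.2003 -0.1928  0.0118] 0.818 [-0.189  0.012  0.982] top [0.6708 0.2025 0.1926]
foot [[0.703, 0.2701], [0.7463, 0.1695], [0.6457, 0.1322], [0.6051, 0.2317]] [0.67504489 0.20086812 0.006     ]
foot s [[0.649, 0.1321], [0.7093, 0.2719], [0.7481, 0.1668]] [0.67919109 0.20203741 0.004     ]
rim [0.67677444 0.20073289 0.09      ]
rim s [0.67952915 0.20097023 0.09      ]
```

>>> arm_command(slide=[[0, -0.3, -0.1], [0, -0.4, -0.2], [0, -0.42, -0.25], [0, -0.42, -0.25], [0, -0.42, -0.25], [0, -0.42, -0.25], [0, -0.42, -0.25], [0, -0.42, -0.25]], angular=[[0, -0.05, 0.04], [0, -0.05, 0.04], [0, 0, 0], [0, 0, 0], [0, 0, 0], [0, 0, 0], [0, 0, 0], [0, 0, 0]], fingers=0.6, grip_force=40)

```text
time: 33.52
tcp_pos: [0.606, 0.1136, 0.2723]
eef_rot: [0.711, -0.01, -0.703, -0.008]
contact_force: [1.3, -0.3, 0.4]
grip_width: 0.0527
```

```bash
python3 - <<'E'
from h import *
tr([.677,.201,.27],Rt(0,0.,True))
E
```

```text
g [0.6058 0.1136 0.2913] tilt 0.011 jaw [-0.027 -1.     0.003] w 0.0527 F [ 1.3 -0.3  0.4] q [-0.98  0.5   1.07  1.58 -0.45  1.32 -1.45] t 33.52
   units [ 0.182 -0.744 -0.572] n 2.0 per row [ 0.091 -0.372 -0.286]
   turn [-0.034 -0.014 -0.004]
```

>>> arm_command(slide=[[0, -0.3, -0.2], [0, -0.3, -0.25], [0.05, -0.14, -0.12], [0, 0, 0]], angular=[[-0.03, -0.01, 0], [0, 0, 0], [0, 0, 0], [0, 0, 0]])

```text
time: 34.02
tcp_pos: [0.678, 0.2053, 0.2621]
eef_rot: [0.707, -0.003, -0.707, 0.001]
contact_force: [-0.0, -0.3, 0.9]
grip_width: 0.0529
```

```bash
python3 - <<'E'
from h import *
tr([.677,.201,.23],Rt(0,0.,True))
E
```

```text
g [0.6779 0.2054 0.2811] tilt 0.007 jaw [-0.003 -1.     0.006] w 0.0529 F [-0.  -0.3  0.9] q [-0.91  0.68  0.98  1.32 -0.55  1.42 -1.53] t 34.02
   units [0.426 0.034 0.008] n 1.0 per row [0.426 0.034 0.008]
   turn [-0.004 -0.001 -0.008]
```

>>> arm_command(slide=[[0.2, 0.03, 0.01], [0.2, 0, 0], [0, 0, 0]], angular=[[0, 0, 0], [0, 0, 0], [0, 0, 0]])

```text
time: 34.4
tcp_pos: [0.6758, 0.1953, 0.2143]
eef_rot: [0.708, -0.006, -0.706, -0.001]
contact_force: [0.0, -0.6, 0.5]
grip_width: 0.0521
```

```bash
python3 - <<'E'
from h import *
tr([.677,.201,.157],Rt(0,0.,True))
for c,cr in(("scene",(300,130,400,240)),("top",(170,130,260,220))):
    im=viewer.camera(c);show(f"pics/x1{c}.png",c,im,[],cr,5)
E
```

```text
g [0.6758 0.1955 0.2333] tilt 0.008 jaw [-0.01  -1.     0.008] w 0.0521 F [ 0.  -0.6  0.5] q [-0.9   0.7   0.97  1.41 -0.57  1.33 -1.5 ] t 34.4
   units [ 0.636 -0.051 -0.008] n 2.0 per row [ 0.318 -0.026 -0.004]
   turn [-0.013 -0.002 -0.01 ]
```

View pics/x1scene.png

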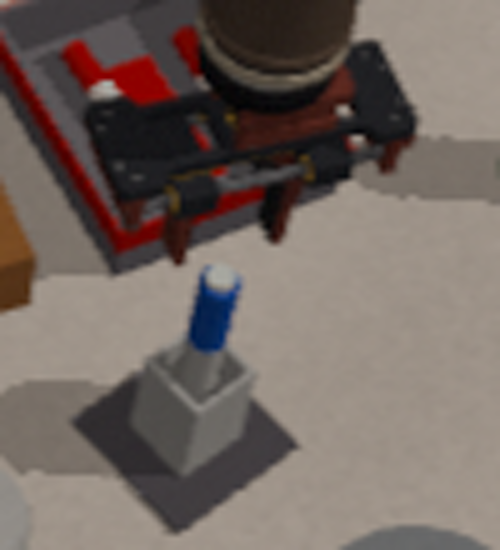

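>>> arm_command(slide=[[0.1, -0.05, 0], [0.2, 0, 0], [0.22, 0, 0], [0.08, 0, 0], [0, 0, 0]], angular=[[0, 0, 0], [0, 0, 0], [0, 0, 0], [0, 0, 0], [0, 0, 0]])

```text
time: 35.12
tcp_pos: [0.6794, 0.2025, 0.1458]
eef_rot: [0.711, -0.005, -0.703, -0.002]
contact_force: [-0.3, 0.5, 0.5]
grip_width: 0.0528
```

```bash
python3 - <<'E'
from h import *
tr([.677,.201,.157],Rt(0,0.,True))
E
```

```text
g [0.6792 0.2026 0.1648] tilt 0.012 jaw [-0.009 -1.     0.005] w 0.0528 F [-0.3  0.5  0.5] q [-0.9   0.76  0.93  1.48 -0.62  1.21 -1.47] t 35.12
   units [0.065 0.013 0.019] n 1.0 per row [0.065 0.013 0.019]
   turn [-0.012 -0.014 -0.006]
```

>>> arm_command(slide=[[0.05, 0, 0], [0, 0, 0], [0, 0, 0], [0, 0, 0]], angular=[[0, 0, 0], [0, 0, 0], [0, 0, 0], [0, 0, 0]], fingers=0)

```text
time: 35.62
tcp_pos: [0.6807, 0.2026, 0.1419]
eef_rot: [0.712, -0.004, -0.702, -0.002]
contact_force: [0.2, -0.5, -1.9]
grip_width: 0.0252
```

```bash
python3 - <<'E'
from h import *
tr([.677,.201,.37],Rt(0,0.,True))
E
```

```text
g [0.6804 0.2027 0.1609] tilt 0.014 jaw [-0.009 -1.     0.004] w 0.0252 F [ 0.2 -0.5 -1.9] q [-0.9   0.76  0.93  1.48 -0.63  1.2  -1.46] t 35.62
   units [-1.743  0.021  0.004] n 4.0 per row [-0.436  0.005  0.001]
   turn [-0.011 -0.018 -0.005]
```

>>> arm_command(slide=[[-0.2, 0, 0], [-0.3, 0, 0], [-0.4, 0, 0], [-0.4, 0, 0], [-0.4, 0, 0]], angular=[[0, 0, 0], [0, 0, 0], [0, 0, 0], [0, 0, 0], [0, 0, 0]])

```text
time: 36.25
tcp_pos: [0.6755, 0.2038, 0.3472]
eef_rot: [0.709, -0.006, -0.705, -0.001]
contact_force: [0.8, 0.6, -1.4]
grip_width: 0.0255
```

```bash
python3 - <<'E'
from h import *
tr([.566,-.169,.32],Rt(0,-.06,True))
ims={c:viewer.camera(c) for c in("scene","top")};np.savez("im2.npz",**ims)
cv2.imwrite("pics/y1s.png",cv2.resize(ims["scene"],(768,576)));cv2.imwrite("pics/y1t.png",cv2.resize(ims["top"],(768,576)))
E
```

```text
g [0.6754 0.204  0.3662] tilt 0.009 jaw [-0.01  -1.     0.006] w 0.0255 F [ 0.8  0.6 -1.4] q [-0.89  0.63  1.01  1.19 -0.52  1.58 -1.57] t 36.25
   units [0.399 3.114 0.885] n 7.0 per row [0.057 0.445 0.126]
   turn [ 0.064 -0.008 -0.008]
```

View pics/y1s.png

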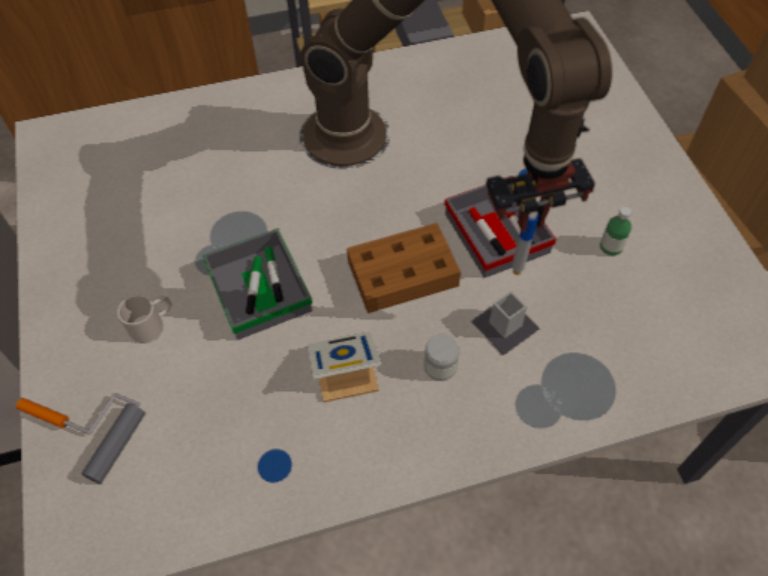

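>>> arm_command(slide=[[0, 0.3, 0.1], [0, 0.4, 0.15], [0, 0.44, 0.17], [0, 0.44, 0.17], [0, 0.44, 0.17], [0, 0.44, 0.17], [0, 0.44, 0.17], [0, 0.15, 0.1], [0, 0, 0]], angular=[[0, 0, 0], [0, 0, 0], [0, 0, 0], [0.03, 0, 0], [0.03, 0, 0], [0, 0, 0], [0, 0, 0], [0, 0, 0], [0, 0, 0]])

```text
time: 37.48
tcp_pos: [0.5167, -0.1677, 0.3456]
eef_rot: [0.711, -0.02, -0.703, -0.019]
contact_force: [0.9, -0.1, -1.1]
grip_width: 0.0258
```

```bash
cat > pan.py <<'E'
from h import *
from c import col,near
def spot(I,g=(.676,-.169,.068)):
    px={}
    for c in("scene","top"):
        m=near(col(c,"yellow",I[c]),proj(c,[g])[0],9)
        n,l,st,ce=cv2.connectedComponentsWithStats(m.astype(np.uint8)) if m is not None else (0,0,0,[])
        k=min(range(1,n),key=lambda i:np.hypot(*(ce[i]-proj(c,[g])[0]))) if n>1 else None
        if k: px[c]=ce[k]
    print(px)
    return tri(px) if len(px)==2 else {c:onplane(c,p,.068) for c,p in px.items()}
E
python3 - <<'E'
from h import *
from pan import spot
tr([.534,-.160,.33],Rt(.524,-.06,True))
I={c:viewer.camera(c) for c in("scene","top")};print(spot(I))
E
```

```text
g [ 0.5165 -0.1677  0.3646] tilt 0.011 jaw [-0.056 -0.998  0.002] w 0.0258 F [ 0.9 -0.1 -1.1] q [-0.69  0.28  1.18  1.63 -0.27  1.39 -1.1 ] t 37.48
   units [ 0.29  -0.072 -0.138] n 1.0 per row [ 0.29  -0.072 -0.138]
   turn [ 0.006  0.653 -0.001]
{'scene': array([228.22222222, 234.27777778]), 'top': array([300.        , 174.29166667])}
[ 0.6758122  -0.16994154  0.06665311]
```

>>> arm_command(slide=[[0, 0, 0], [0, 0, 0], [0, 0, 0], [0, 0, 0], [0, 0, 0]], angular=[[0, 0.17, 0], [0, 0.2, 0], [0, 0.2, 0], [0, 0.08, 0], [0, 0, 0]])

```text
time: 38.2
tcp_pos: [0.5193, -0.1578, 0.3409]
eef_rot: [0.851, -0.025, -0.524, -0.002]
contact_force: [-0.2, -0.5, -0.4]
grip_width: 0.0254
```

```bash
python3 - <<'E'
from h import *
from wand import wandfit
tr([.534,-.162,.315],Rt(.524,-.05,True))
I={c:viewer.camera(c) for c in("scene","top")};np.savez("im3.npz",**I)
for c,cr in(("scene",(170,120,300,270)),("top",(240,110,370,240))): show(f"pics/z1{c}.png",c,I[c],[],cr,4)
E
```

```text
g [ 0.5108 -0.157   0.3578] tilt 0.469 jaw [-0.045 -0.999  0.023] w 0.0254 F [-0.2 -0.5 -0.4] q [-0.76 -0.29  0.83  2.02  0.27  0.86 -1.64] t 38.2
   units [ 0.407  0.025 -0.013] n 1.0 per row [ 0.407  0.025 -0.013]
   turn [ 0.02   0.071 -0.023]
```

View pics/z1scene.png

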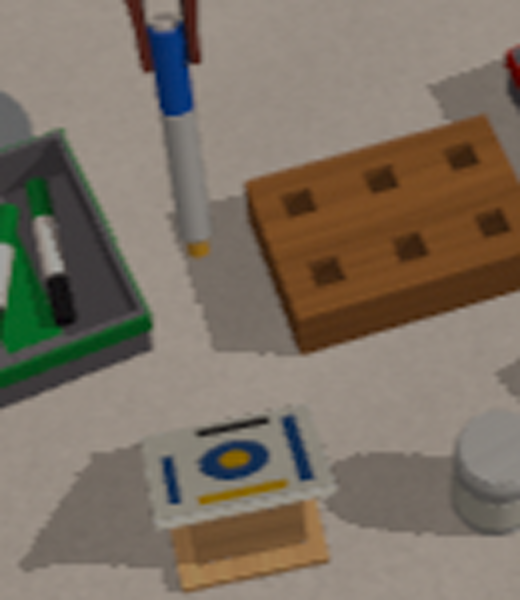

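View pics/z1top.png

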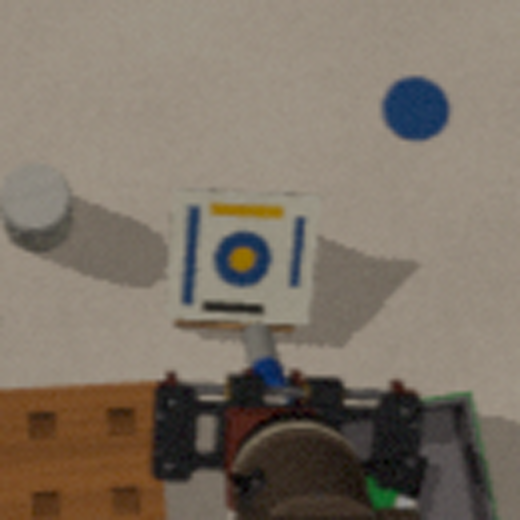

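```bash
python3 - <<'E'
from h import *
s=manip.get_state();R=Rn.from_quat(s["eef_rot"]).as_matrix();g=np.array(s["tcp_pos"])-.019*R[:,0]
n=g+.155*R[:,0];print("pred nozzle",n,"top",g-.035*R[:,0],R[:,0])
for c in("scene","top"): print(c,proj(c,[n,g-.035*R[:,0]]))
print(tri({"scene":(219.3,182.5),"top":(304.0,191.0)}), tri({"scene":(170+165/4,120+20/4),"top":(304.,191.)}))
E
```

```text
pred nozzle [ 0.58148006 -0.16355425  0.22035185] top [ 0.4959749  -0.15577863  0.38984642] [ 0.45002714 -0.0409243  -0.89207667]
scene [[219.37888252 182.88493717]
 [210.31098164 124.33705766]]
top [[303.35488226 190.73792892]
 [308.049046   208.67701282]]
[ 0.58064364 -0.16425274  0.22151535] [ 0.53748713 -0.15210585  0.43279496]
```

```bash
cat > aim.py <<'E'
from h import *
SP=np.array([.676,-.1695,.0675]);YAW=-.05
def aim(d,SP=SP,YAW=YAW):
    R=Rt(.5236,YAW,True);tr(SP-R[:,0]*(d+.155),R)
    s=manip.get_state();R0=Rn.from_quat(s["eef_rot"]).as_matrix();n=np.array(s["tcp_pos"])+.136*R0[:,0]
    R_=Rn.from_euler("z",YAW).as_matrix()@np.array([[np.cos(np.pi/6),0,-.5],[0,1,0],[.5,0,np.cos(np.pi/6)]])
    print("nozzle in panel",(R_.T@(n-SP)).round(4),"ang",np.arccos(R0[:,0]@R[:,0]).round(3))
E
python3 -c "
from aim import *
aim(.12);aim(.07)"
```

```text
g [ 0.5117 -0.1572  0.3586] tilt 0.469 jaw [-0.045 -0.999  0.023] w 0.0255 F [ 0.2 -0.7 -0.5] q [-0.76 -0.29  0.83  2.02  0.27  0.86 -1.64] t 38.3
   units [ 0.497  0.025 -0.002] n 1.0 per row [ 0.497  0.025 -0.002]
   turn [ 0.02   0.07  -0.023]
nozzle in panel [-0.0056  0.0012  0.1797] ang 0.058
g [ 0.5117 -0.1572  0.3586] tilt 0.469 jaw [-0.045 -0.999  0.023] w 0.0255 F [ 0.2 -0.7 -0.5] q [-0.76 -0.29  0.83  2.02  0.27  0.86 -1.64] t 38.3
   units [ 0.913  0.017 -0.025] n 2.0 per row [ 0.456  0.009 -0.013]
   turn [ 0.02   0.07  -0.023]
nozzle in panel [-0.0056  0.0012  0.1797] ang 0.058
```

>>> arm_command(slide=[[0.2, 0, 0], [0.2, 0.02, 0], [0.1, 0, 0], [0, 0, 0]], angular=[[0, 0, 0], [0.02, 0.04, -0.02], [0, 0.03, 0], [0, 0, 0]])

```text
time: 38.8
tcp_pos: [0.5525, -0.1608, 0.2905]
eef_rot: [0.866, -0.022, -0.499, -0.011]
contact_force: [-0.2, 0.1, -1.5]
grip_width: 0.0252
```

```bash
python3 -c "
from aim import *
aim(.07)"
```

```text
g [ 0.543  -0.1603  0.307 ] tilt 0.525 jaw [-0.049 -0.999  0.003] w 0.0252 F [-0.2  0.1 -1.5] q [-0.86 -0.2   1.03  2.1   0.17  0.63 -1.53] t 38.8
   units [0.408 0.02  0.037] n 1.0 per row [0.408 0.02  0.037]
   turn [ 0.003 -0.002 -0.002]
nozzle in panel [0.0045 0.0023 0.119 ] ang 0.002
```

>>> arm_command(slide=[[0.15, 0.01, 0.02], [0.15, 0.01, 0.02], [0.08, 0, 0], [0, 0, 0]], angular=[[0, 0, 0], [0, 0, 0], [0, 0, 0], [0, 0, 0]])

```text
time: 39.3
tcp_pos: [0.5755, -0.1621, 0.2528]
eef_rot: [0.867, -0.02, -0.498, -0.01]
contact_force: [0.0, 0.5, -1.9]
grip_width: 0.0254
```

```bash
python3 -c "
from aim import *
from pan import spot
aim(.07)
I={c:viewer.camera(c) for c in('scene','top')}
show('pics/aim1.png','scene',I['scene'],[],(170,150,300,270),5)
show('pics/aim1t.png','top',I['top'],[],(250,120,350,220),5)
"
```

```text
g [ 0.5659 -0.1616  0.2692] tilt 0.527 jaw [-0.044 -0.999  0.003] w 0.0254 F [ 0.   0.5 -1.9] q [-1.16 -0.08  1.42  2.12 -0.08  0.52 -1.27] t 39.3
   units [0.04  0.019 0.045] n 1.0 per row [0.04  0.019 0.045]
   turn [ 0.008 -0.004  0.001]
nozzle in panel [0.0059 0.0025 0.0748] ang 0.004
```

View pics/aim1.png

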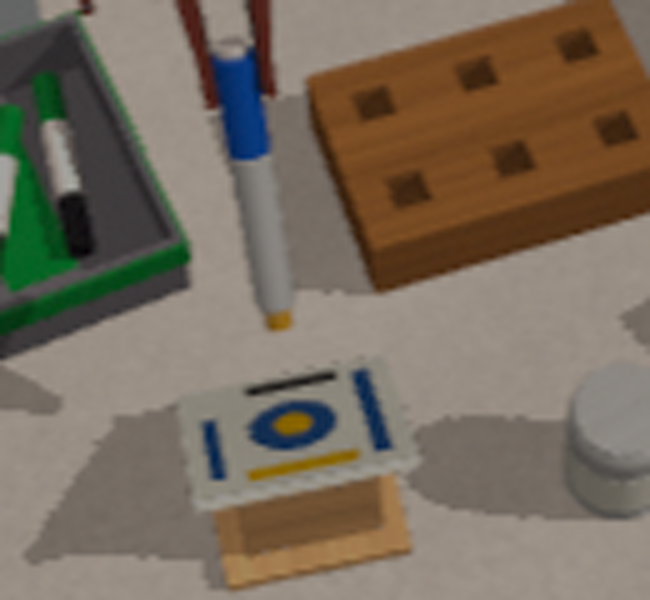

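View pics/aim1t.png

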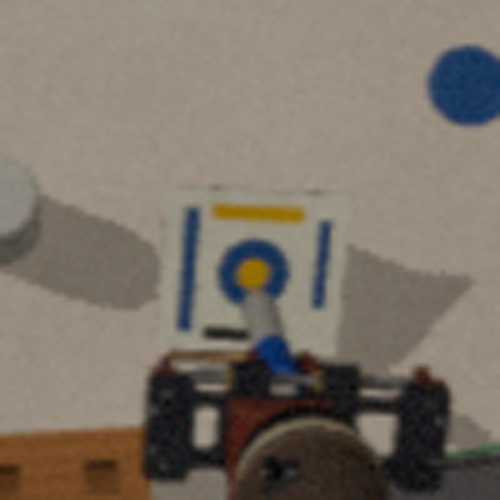

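>>> arm_command(slide=[[0, 0, 0], [0, 0, 0], [0, 0, 0], [0, 0, 0], [0, 0, 0], [0, 0, 0], [0, 0, 0], [0, 0, 0], [0, 0, 0], [0, 0, 0]], angular=[[0, 0, 0], [0, 0, 0], [0, 0, 0], [0, 0, 0], [0, 0, 0], [0, 0, 0], [0, 0, 0], [0, 0, 0], [0, 0, 0], [0, 0, 0]])

```text
time: 40.65
tcp_pos: [0.5754, -0.1629, 0.254]
eef_rot: [0.867, -0.02, -0.498, -0.011]
contact_force: [0.4, -0.3, -1.0]
grip_width: 0.025
```

```bash
python3 -c "
from aim import *
aim(.07)
print(np.abs(manip.get_state()['qvel']).max())"
```

```text
g [ 0.5658 -0.1625  0.2704] tilt 0.529 jaw [-0.045 -0.999  0.   ] w 0.025 F [ 0.4 -0.3 -1. ] q [-1.15 -0.08  1.41  2.12 -0.08  0.52 -1.27] t 40.65
   units [0.049 0.012 0.049] n 1.0 per row [0.049 0.012 0.049]
   turn [ 0.006 -0.006  0.003]
nozzle in panel [0.0067 0.0019 0.0759] ang 0.006
0.0013977343014342303
```

>>> arm_command(slide=[[0, 0, 0], [0, 0, 0], [0, 0, 0], [0, 0, 0], [0, 0, 0], [0, 0, 0], [0, 0, 0], [0, 0, 0], [0, 0, 0], [0, 0, 0]], angular=[[0, 0, 0], [0, 0, 0], [0, 0, 0], [0, 0, 0], [0, 0, 0], [0, 0, 0], [0, 0, 0], [0, 0, 0], [0, 0, 0], [0, 0, 0]])

```text
time: 41.9
tcp_pos: [0.5754, -0.1629, 0.254]
eef_rot: [0.867, -0.02, -0.498, -0.011]
contact_force: [-0.9, -0.4, -1.1]
grip_width: 0.0253
```

>>> arm_command(slide=[[0, 0, 0], [0, 0, 0], [0, 0, 0], [0, 0, 0], [0, 0, 0], [0, 0, 0], [0, 0, 0], [0, 0, 0], [0, 0, 0], [0, 0, 0]], angular=[[0, 0, 0], [0, 0, 0], [0, 0, 0], [0, 0, 0], [0, 0, 0], [0, 0, 0], [0, 0, 0], [0, 0, 0], [0, 0, 0], [0, 0, 0]])

```text
time: 43.15
tcp_pos: [0.5754, -0.1629, 0.254]
eef_rot: [0.867, -0.02, -0.498, -0.011]
contact_force: [0.4, 0.2, -2.0]
grip_width: 0.0249
```

```bash
python3 -c "
from aim import *
from pan import spot
aim(.07)
I={c:viewer.camera(c) for c in('scene','top')};np.savez('im4.npz',**I);print(spot(I))
cv2.imwrite('pics/h1.png',cv2.resize(I['scene'],(768,576)));cv2.imwrite('pics/h1t.png',cv2.resize(I['top'],(768,576)))"
```

```text
g [ 0.5658 -0.1625  0.2704] tilt 0.529 jaw [-0.045 -0.999  0.   ] w 0.0249 F [ 0.4  0.2 -2. ] q [-1.15 -0.08  1.41  2.12 -0.08  0.52 -1.27] t 43.15
   units [0.049 0.012 0.049] n 1.0 per row [0.049 0.012 0.049]
   turn [ 0.006 -0.006  0.003]
nozzle in panel [0.0066 0.0018 0.0759] ang 0.006
{'scene': array([228.22222222, 234.27777778]), 'top': array([300.04, 174.4 ])}
[ 0.67553301 -0.16998761  0.06616827]
```

View pics/h1.png

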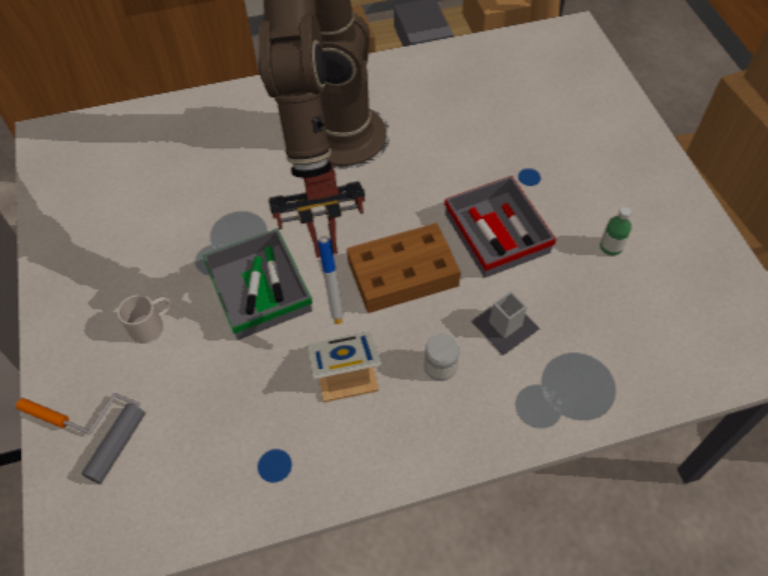

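View pics/h1t.png

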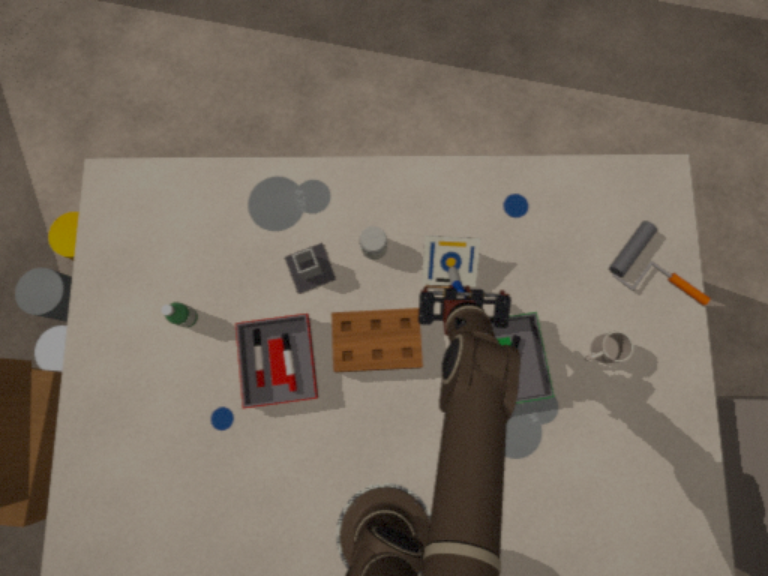

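>>> arm_command(slide=[[-0.2, 0, 0], [-0.3, 0, 0], [-0.3, 0, 0], [-0.2, 0, 0], [-0.1, 0, 0], [0, 0, 0], [0, 0, 0]], angular=[[0, 0, 0], [0, 0, 0], [0, -0.1, 0], [0, -0.2, 0], [0, -0.2, 0], [0, -0.17, 0], [0, 0, 0]])

```text
time: 44.12
tcp_pos: [0.5182, -0.1554, 0.3625]
eef_rot: [-0.701, 0.012, 0.713, 0.012]
contact_force: [-0.9, 0.0, -1.6]
grip_width: 0.0251
```

```bash
python3 -c "
from h import *
tr([.677,.201,.38],Rt(0,0,True))"
```

```text
g [ 0.5185 -0.1554  0.3815] tilt -0.016 jaw [-0.034 -0.999 -0.001] w 0.0251 F [-0.9  0.  -1.6] q [-0.7   0.3   1.19  1.58 -0.28  1.46 -1.09] t 44.12
   units [-0.006 -3.013 -1.219] n 7.0 per row [-0.001 -0.43  -0.174]
   turn [-0.043  0.021  0.001]
```

>>> arm_command(slide=[[0, -0.3, -0.12], [0, -0.43, -0.17], [0, -0.43, -0.17], [0, -0.43, -0.17], [0, -0.43, -0.17], [0, -0.43, -0.17], [0, -0.35, -0.15], [0, -0.2, -0.08], [0, 0, 0]], angular=[[0, 0, 0], [0, 0, 0], [-0.02, 0.02, 0], [-0.02, 0, 0], [0, 0, 0], [0, 0, 0], [0, 0, 0], [0, 0, 0], [0, 0, 0]])

```text
time: 45.25
tcp_pos: [0.6724, 0.2024, 0.3779]
eef_rot: [0.718, -0.001, -0.696, -0.013]
contact_force: [-1.1, -0.6, -1.5]
grip_width: 0.0258
```

```bash
python3 -c "
from h import *
tr([.678,.201,.31],Rt(0,0,True))"
```

```text
g [0.6718 0.2021 0.3969] tilt 0.036 jaw [-0.02  -1.    -0.018] w 0.0258 F [-1.1 -0.6 -1.5] q [-0.91  0.6   1.05  1.17 -0.53  1.6  -1.57] t 45.25
   units [ 0.725  0.021 -0.029] n 2.0 per row [ 0.362  0.011 -0.015]
   turn [-0.025 -0.039  0.023]
```

>>> arm_command(slide=[[0.25, 0.02, -0.03], [0.3, 0, 0], [0.15, 0, 0], [0, 0, 0]], angular=[[-0.03, -0.04, 0.02], [0, 0, 0], [0, 0, 0], [0, 0, 0]])

```text
time: 45.75
tcp_pos: [0.6756, 0.1939, 0.2928]
eef_rot: [0.707, 0.001, -0.707, -0.002]
contact_force: [0.1, -0.1, -2.1]
grip_width: 0.0255
```

```bash
python3 -c "
from h import *
tr([.678,.201,.28],Rt(0,0,True))
s=manip.get_state();R=Rn.from_quat(s['eef_rot']).as_matrix();n=np.array(s['tcp_pos'])+.136*R[:,0];print('nozzle',n)
for c,cr in(('scene',(300,130,400,240)),('top',(170,130,260,220))):
    im=viewer.camera(c);show(f'pics/ab{c}.png',c,im,[[n],[[.678,.201,.09]]],cr,5)
"
```

```text
g [0.6756 0.1938 0.3118] tilt 0.004 jaw [-0.001 -1.    -0.004] w 0.0255 F [ 0.1 -0.1 -2.1] q [-0.9   0.66  1.02  1.29 -0.55  1.48 -1.51] t 45.75
   units [ 0.266 -0.059 -0.02 ] n 1.0 per row [ 0.266 -0.059 -0.02 ]
   turn [-0.002 -0.     0.005]
nozzle [0.67566247 0.19439497 0.15683909]
```

View pics/abscene.png

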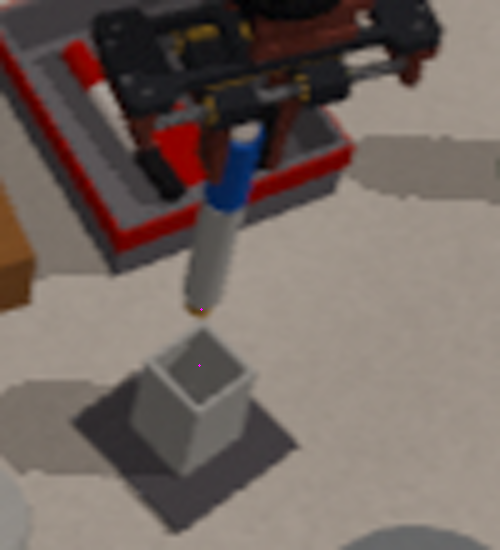

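View pics/abtop.png

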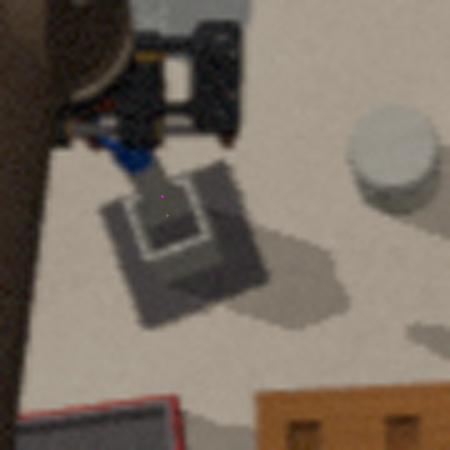

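>>> arm_command(slide=[[0.05, -0.05, -0.02], [0.05, 0, 0], [0, 0, 0]], angular=[[0, 0, 0], [0, 0, 0], [0, 0, 0]])

```text
time: 46.22
tcp_pos: [0.6802, 0.2004, 0.2843]
eef_rot: [0.709, 0.002, -0.705, -0.002]
contact_force: [0.6, 0.1, -0.9]
grip_width: 0.0256
```

```bash
python3 -c "
from h import *
tr([.678,.201,.163],Rt(0,0,True))"
```

```text
g [0.6801 0.2004 0.3033] tilt 0.008 jaw [-0.    -1.    -0.005] w 0.0256 F [ 0.6  0.1 -0.9] q [-0.9   0.67  1.01  1.29 -0.56  1.46 -1.51] t 46.23
   units [1.169 0.    0.025] n 3.0 per row [0.39  0.    0.008]
   turn [-0.001 -0.008  0.006]
```

Good; descend in two stages.

>>> arm_command(slide=[[0.15, 0, 0.01], [0.15, 0, 0.01], [0.15, 0, 0], [0.15, 0, 0], [0.1, 0, 0]], angular=[[0, 0, 0], [0, 0, 0], [0, 0, 0], [0, 0, 0], [0, 0, 0]])

```text
time: 46.85
tcp_pos: [0.6777, 0.2009, 0.194]
eef_rot: [0.709, 0.001, -0.705, -0.002]
contact_force: [-0.4, 0.7, -1.2]
grip_width: 0.0254
```

```bash
python3 -c "
from h import *
tr([.678,.201,.163],Rt(0,0,True))"
```

```text
g [0.6776 0.2008 0.213 ] tilt 0.007 jaw [-0.    -1.    -0.005] w 0.0254 F [-0.4  0.7 -1.2] q [-0.91  0.72  0.97  1.43 -0.61  1.3  -1.47] t 46.85
   units [ 0.417  0.    -0.001] n 1.0 per row [ 0.417  0.    -0.001]
   turn [-0.    -0.007  0.006]
```

>>> arm_command(slide=[[0.13, 0, 0], [0.12, 0, 0], [0.1, 0, 0], [0.05, 0, 0], [0, 0, 0]], angular=[[0, 0, 0], [0, 0, 0], [0, 0, 0], [0, 0, 0], [0, 0, 0]])

```text
time: 47.48
tcp_pos: [0.6782, 0.2009, 0.1421]
eef_rot: [0.709, 0.001, -0.705, -0.002]
contact_force: [0.4, 1.0, -0.5]
grip_width: 0.0255
```

```bash
python3 -c "
from h import *
tr([.678,.201,.163],Rt(0,0,True))"
```

```text
g [0.6781 0.2009 0.1611] tilt 0.007 jaw [-0.    -1.    -0.004] w 0.0255 F [ 0.4  1.  -0.5] q [-0.9   0.77  0.94  1.48 -0.65  1.21 -1.44] t 47.48
   units [-0.016 -0.001  0.001] n 1.0 per row [-0.016 -0.001  0.001]
   turn [-0.001 -0.007  0.005]
```

>>> arm_command(slide=[[0, 0, 0], [0, 0, 0], [0, 0, 0], [-0.15, 0, 0], [-0.3, 0, 0], [-0.4, 0, 0], [-0.4, 0, 0], [-0.2, 0, 0.2], [0, 0, 0.4], [0, 0, 0.4]], angular=[[0, 0, 0], [0, 0, 0], [0, 0, 0], [0, 0, 0], [0, 0, 0], [0, 0, 0], [0, 0, 0], [0, 0, 0], [0, 0, 0], [0, 0, 0]], fingers=0.65)

```text
time: 48.72
tcp_pos: [0.5581, 0.1973, 0.3295]
eef_rot: [0.712, -0.0, -0.702, -0.003]
contact_force: [0.6, 1.2, 1.2]
grip_width: 0.0564
```

>>> arm_command(slide=[[0, 0.2, 0.35], [0, 0.2, 0.3], [-0.1, 0.1, 0.1], [0, 0, 0]], angular=[[0, 0, 0], [0, 0, 0], [0, 0, 0], [0, 0, 0]])

```text
time: 49.22
tcp_pos: [0.4644, 0.1353, 0.342]
eef_rot: [0.711, 0.003, -0.703, -0.006]
contact_force: [0.3, -0.5, 0.9]
grip_width: 0.0572
```

```bash
python3 -c "
from h import *
tr([.5,0,.38],Rt(0,0,True))
I={c:viewer.camera(c) for c in('scene','top')};np.savez('im5.npz',**I)
cv2.imwrite('pics/f1.png',cv2.resize(I['scene'],(768,576)));cv2.imwrite('pics/f1t.png',cv2.resize(I['top'],(768,576)))"
```

```text
g [0.4642 0.1351 0.361 ] tilt 0.017 jaw [-0.003 -1.    -0.012] w 0.0572 F [ 0.3 -0.5  0.9] q [-1.63  0.06  1.36  1.77 -0.07  1.35 -1.83] t 49.23
   units [-0.169  1.122 -0.304] n 3.0 per row [-0.056  0.374 -0.101]
   turn [-0.004 -0.015  0.016]
```

View pics/f1.png

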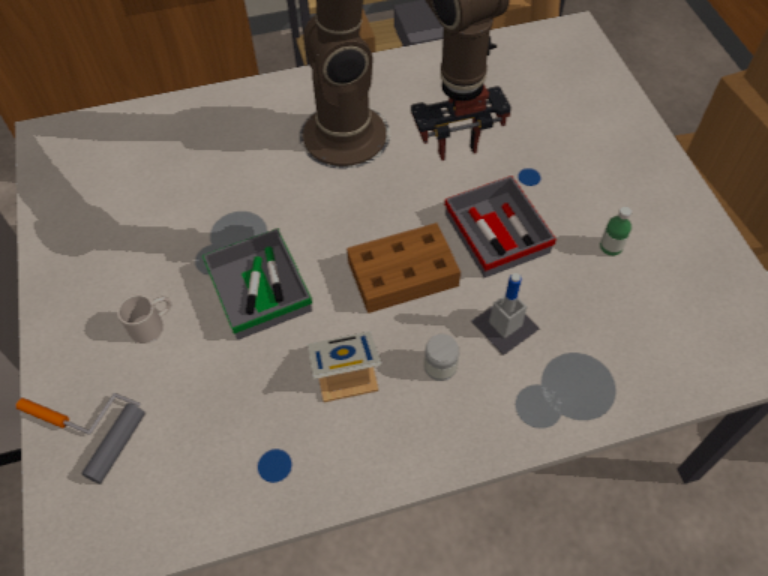

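View pics/f1t.png

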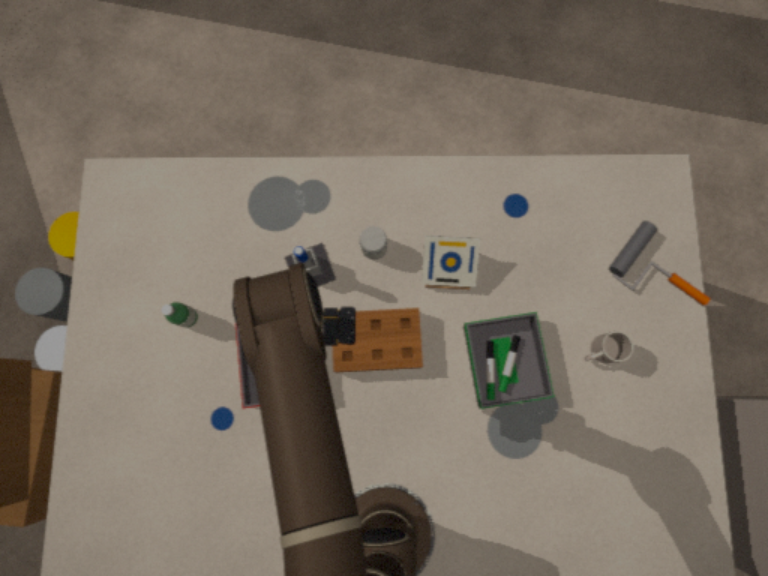

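```bash
python3 -c "
from h import *
I=np.load('im5.npz')
a=cv2.resize(I['scene'][150:225,130:215],None,fx=4.4,fy=4.4,interpolation=cv2.INTER_CUBIC);b=cv2.resize(I['top'][205:280,300:375],None,fx=4.4,fy=4.4,interpolation=cv2.INTER_CUBIC)
cv2.imwrite('pics/g.png',np.hstack([a,b]))
a=cv2.resize(I['scene'][110:240,290:380],None,fx=4,fy=4,interpolation=cv2.INTER_CUBIC);cv2.imwrite('pics/g2.png',a)"
```

View pics/g.png

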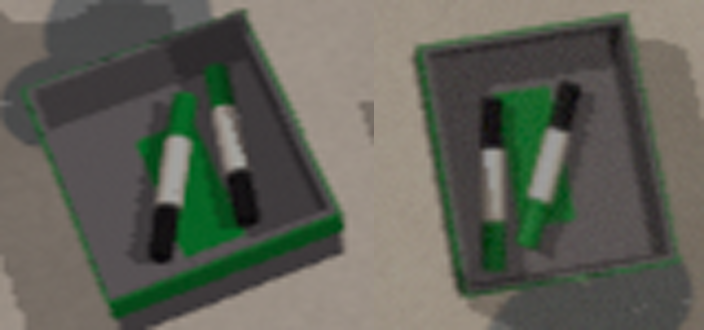

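View pics/g2.png

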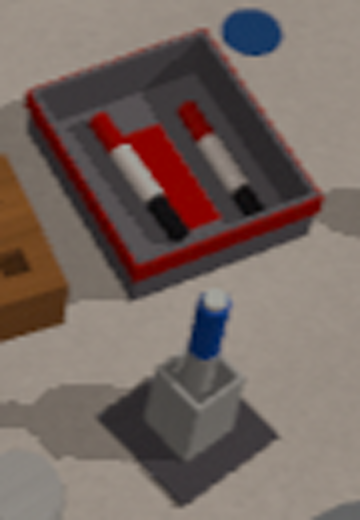

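```bash
python3 -c "
from h import *
f=lambda s,t:print(tri({'scene':(130+s[0]/4.4-.5,150+s[1]/4.4-.5),'top':(300+(t[0]-374)/4.4-.5,205+t[1]/4.4-.5)}).round(3))
f((162,248),(569,92));f((183,100),(530,240));f((245,213),(491,107));f((217,75),(493,260))"
```

```text
[ 0.483 -0.341  0.014]
[ 0.354 -0.3    0.02 ]
[ 0.47  -0.273  0.014]
[ 0.337 -0.269  0.018]
```

Both ends of the green markers are at floor height. I'm handing in.

```bash
python3 -c "
from plant import manip
print(manip.finish_job())"
```

```text
the job is handed in; nothing more can be done
None
```

The job is done and handed in at about 49 s of the 210 s allowed; the hand-in reported no verdict.

- **Markers:** Four were present. The two green-tagged ones are in the green-banded tray and the two red-tagged ones in the red-banded tray. In the last pictures all four lie flat. I triangulated the ends of the green ones at 14–20 mm above the table, which is floor level. The red ones I checked by eye only.
- **Wand:** I held it on the yellow spot for about 3.8 s. The measured arm pose put the nozzle about 76 mm from the spot, about 7 mm off centre, and within 0.01 rad of square to the panel (taking the panel's turn as about −0.05 rad, estimated from the pictures). The yellow spot was in the same place before and after.
- **Return:** The wand stands nozzle down in its holder again, looking the same as at the start, and the gripper is clear of everything.

In the last pictures the easel, tin, bottle and mug look unmoved, and I saw no sign of a tray or the easel being knocked. No check failed. The arm came close to a joint limit several times: joint 7 and joint 5 while placing green markers, joint 2 just before aiming, and joint 3 while aiming. No reading went past a limit.

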